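Unclamp the glued shelf signs and dress the counter rack

ROBOT

A 6-joint arm with a two-finger parallel gripper is mounted at the origin on the work surface. World frame = base frame: x ahead of the robot, y to its left, z up, the work surface at z = 0. Lengths are in m, angles in rad, forces in N, time in s.
With the tool pointing down it reaches from about 0.375 to 0.75 m from the base axis. Payload 9 kg.
Tool frame: the origin (TCP) lies on the centre line of the jaws, within the pads' length; the fingertips stand 8 mm ahead of it and the grasp point (between the pads) lies 11 mm behind it (ctrl.nose_length is the distance from the TCP to the fingertips, in m); z points along the fingers, y is the direction in which the jaws open and shut (so a half turn about z gives the same grasp; the last joint's range is limited). The gripper opens to 85 mm and grips with 20 to 120 N. Pads are 22 mm wide; open, the fingers measure 114 mm over their backs; the gripper's body (76 mm by 85 mm) begins 54 mm behind the grasp point. The pads swing forward as they close: fully open they stand 13 mm farther back than shut.
Start: joints at [-1.423, 0.104, 0.097, 1.564, 0, 1.353], TCP at [0.215, -0.56, 0.21] pointing down, gripper open.
Joint ranges: [-2.99, 2.99], [-0.84, 1.86], [-1.1, 1.16], [-1.84, 2.11], [-1.51, 1.56], [-3.14, 3.14]. Speed limits (rad/s): [2.22, 2.22, 2.57, 3.14, 3.14, 3.14].

INTERFACE

Orientations are given as a unit quaternion [w, x, y, z].
In Python, from station import ctrl, eyes, order gives the robot as it stands. The module is installed in compiled form; this text tells all that it offers.
- The arm moves only by the shell command python3 -m pendant 'ROWS' [FORCE]. ROWS is JSON, one flat list of numbers, 7 for each row, row after row: the turn, a rotation vector about the tool's x, y, z in rad, then the shift along the tool's x, y, z in m, then the gripper command: -1 is shut, 1 is fully open, values between are in proportion. A call has 1 to 10 rows; each row is the pose to reach, as a shift and turn from the pose measured when the call began, along the tool's axes at that moment; what a row does not reach only later rows make up. A row lasts 1/8 s, in which the tool goes at most 62.5 mm and 10.7 degrees, less where a joint would pass 70% of its speed; a pose out of reach is approached as far as the arm can. A call with a gripper value outside its range is refused whole. The fingers move at their own pace and stop on an object; FORCE is the grip in N (left out, the last holds). Time passes only in rows, so rows that repeat a pose let the fingers close. It gives the time, the measured TCP pose, the force and the opening at its end, in the units of the state.
- ctrl.state(): the state, without advancing time (a new reading comes with each control period).
- eyes.snapshot(name): name is "side" or "top" or "wrist"; returns a dict with "image" (384x512x3 uint8, blue, green, red), "camera_matrix" (3x3 intrinsics, pixels), "rvec" (rotation vector, rad) and "tvec" (3), from world to camera coordinates, as OpenCV has them; the wrist camera has in their place "mount" (4x4, takes a point from camera to tool coordinates, whose origin is the TCP and whose axes are the flange's). Camera axes: x right, y down, z forward; pixel columns grow to the right and rows downward; lengths in m; the calibration is good to about 2 mm. A picture is of the moment at which its call begins: read the wrist's pose just before it. There is no depth.
- order.finish_job(): hands the job in, once; it reports no verdict.
Trained networks look in a picture, given as the dict that the camera call returned (one of the last four; its "shot" number tells which), for a name from the list of things; names that differ only in an ending like _2 or _b are one class to them, and where a whole thing is asked for, a point or a joint stands for the part that bears it (a point fixed in the world has none). Each returns a list of dicts, best first, with "score" (0 to 1); they miss things now and then, are a little off and sometimes report something else, mostly with a low value. They report only what shows in the picture. A call takes as long as a camera call.
- eyes.search_frame(picture, thing): "at" ([x, y, z] in m, in world coordinates, good to about 4 mm: the middle of the surface that is visible of it).
- eyes.pinpoint(picture, thing): "at" ([x, y, z] in m, in world coordinates, good to about 4 mm: a listed point, or the origin of a listed thing).
The state is a dict: "time": time; "joint_pos": joint angles; "joint_vel": joint speeds; "joint_efforts": joint torques, N m; "tool_pos": TCP position; "orientation": TCP orientation; "force": force on the tool from outside, world axes, zero at the start; "ft_torque": the same for the moment, N m; "gripper_width": finger opening in m.
Only numpy, scipy, OpenCV 4.12 (cv2) and the standard library are available. Lean on these libraries where they do the work, as an engineer would, in place of code of your own. Each camera call takes 0.05 s, during which the arm holds its last target. There are 200 camera calls.

TASK

The glue on the shelf signs has set: open the vise wide by sliding its front jaw at the bow handle, then lift each sign out and hang it by its hook over the rail of the counter rack, slate face to the front; once they are all hung, close the empty vise again. Stand every loose jar from the bench upright on the rack's step, in front of the signs (before or after, as you like), and leave the glue bottle, tape, hammer and brush where they are.

Things in the scene. Friction and masses are not known exactly. Their poses are not given: they have to be found in the camera images.
- jaw (a joint): Sliding front jaw of the bench vise: clear gap between its two wooden cheeks in m; 0 cheeks touching, 0.05 end of travel, about 0.0155 at the start, closed on the signs. Opens towards the vise's own -x against some 6 N of friction and stays where it is left.
- vise_mid (a point): Bench vise, fixed. Point: foot of the rear (fixed) cheek's clamping face, mid-width, on the bed where the signs stand, 20 mm above the bench. Own x: from the sliding jaw to the rear jaw; y along the 240 mm cheeks; z up. The vise reaches 50 mm behind and 150 mm in front of the point; cheeks 85 mm above the bench. Two or three signs stand side by side near y = -78, 0, 78 mm, faces towards the sliding jaw.
- jaw_handle (a point): Middle of the sliding jaw's bow handle: a level round steel bar, 12 mm thick, 96 mm long along the vise's y, 55 mm above the bench, its axis 55 mm in front of the jaw's front face; below it guide rods reach 18 mm and the front bracket 24 mm above the bench. Moves with the jaw; axes as the vise's.
- rack_rail (a point): Counter rack, black steel, fixed: middle of its sign rail, a level round bar 12 mm thick, axis 200 mm above the bench, 245 mm free between two uprights. Own -x is the rack's front, where the step is; y along the rail; z up.
- rack_step (a point): Middle of the place for jars on the rack's fibreboard step, 30 mm above the bench, 90 mm in front (-x) of the rail. The step ends 50 mm in front of the point, runs back under the rail, and is 254 mm long along y; no raised edge. Axes as the rail's.
- sign1_hook (a point): Sign 1, when present: 115 g; plywood board 56 wide x 80 high x 12 mm with a plain slate face, on a bent steel strap whose hook (26 mm wide, 24 inside, 30 outside, open downward) stands behind and above it. Point: rail's axis when hung, mid-throat, 9 mm under the hook's outer top, 36 above the board's top edge, 116 above its bottom. Own axes: -x the way the face looks, y along its width, z up.
- sign1_lip (a point): Lower end of sign 1's hook lip, 13.5 mm behind (+x) and 21 mm below the hook point. The board's mid-plane is 21 mm in front (-x) of the hook point. Pinch the hook from above across strap and lip (along x). In the vise the sign stands on its bottom edge, lip over the rear jaw, and stays upright when the jaw is opened. Hanging on a rail it leans 0.15 to 0.4 rad.
- sign2_hook (a point): Sign 2, when present: same shape, point and axes as sign 1.
- sign2_lip (a point): Lower end of the hook lip of sign 2, as for sign 1.
- sign3_hook (a point): Sign 3, when present: same shape, point and axes as sign 1.
- sign3_lip (a point): Lower end of the hook lip of sign 3, as for sign 1.
- jar1_mid (a point): Jar 1, when present: a squat straight-sided relish jar with a dark lid, 60 mm in diameter, 62 mm high, 0.15 to 0.3 kg, standing loose on the bench. The point is on its axis, half-way up (31 mm); z up.
- jar2_mid (a point): Jar 2, when present: a squat straight-sided relish jar with a dark lid, 60 mm in diameter, 62 mm high, 0.15 to 0.3 kg, standing loose on the bench. The point is on its axis, half-way up (31 mm); z up.
- jar3_mid (a point): Jar 3, when present: a squat straight-sided relish jar with a dark lid, 60 mm in diameter, 62 mm high, 0.15 to 0.3 kg, standing loose on the bench. The point is on its axis, half-way up (31 mm); z up.
- glue: Glue bottle, white, 48 mm in diameter, 125 mm high, stands on the bench; origin under its centre. Not part of the job.
- tape: Roll of paper tape lying flat, 90 mm outside, 24 mm high; origin under its centre. Not part of the job.
- hammer: Hammer lying on the bench, 260 mm long, wooden handle; origin on the bench under its middle. Not part of the job.
- brush: Glue brush lying on the bench, 200 mm long; origin on the bench under its middle. Not part of the job.

How it is judged:
By the outcome, as a careful person would: the job done as asked, in the order asked, and still so for the second after the job is handed in, with the robot touching nothing.
Of sign1, sign2, sign3 only 2 to 3 are there at a start; the rules pass over those that are not, and their reading is None.
Of jar1, jar2, jar3 only 2 to 3 are there at a start; the rules pass over those that are not, and their reading is None.
At some moment in a run one of jar1, jar2, jar3 may be knocked a few centimetres aside while the robot is not near it.
It also fails if it takes over 210 s, if anything falls off the work surface, if the arm or the gripper's body presses on something with over 40 N, if the wrist force passes 120 N, or if a joint passes its speed limit or range.

## Working session

There is one attempt and no reset: what is moved stays moved. The work goes in short steps, Python scripts to look and compute and a shell command to move; the robot and the scene stay as the last step left them, time stands still between calls to the robot, and variables do not carry over. Pictures are saved under pics/ and viewed, about 12 in all and at most 16, crops included, and the job is handed in when it is done.

```bash
mkdir -p pics
cat > h.py <<'E'
import numpy as np, cv2, sys
from scipy.spatial.transform import Rotation as R
from station import ctrl, eyes, order
def st():
    s=ctrl.state(); q=s['orientation']; return s, np.array(s['tool_pos']), R.from_quat([q[1],q[2],q[3],q[0]])
def show(s=None):
    s,p,r=st(); print('t',round(s['time'],2),'p',np.round(p,4),'axes x',np.round(r.as_matrix()[:,0],3),'y',np.round(r.as_matrix()[:,1],3),'z',np.round(r.as_matrix()[:,2],3),'w',round(s['gripper_width'],4),'F',np.round(s['force'],1),'q',np.round(s['joint_pos'],2))
def goal(p,yaw):
    """turn+shift for tool down, tool y axis along world angle yaw (mod pi, nearest)"""
    s,p0,r=st()
    best=None
    for k in (0,np.pi):
        a=yaw+k; y=np.array([np.cos(a),np.sin(a),0]); z=np.array([0,0,-1.]); x=np.cross(y,z)
        g=R.from_matrix(np.c_[x,y,z]); d=(r.inv()*g).as_rotvec()
        if best is None or np.linalg.norm(d)<np.linalg.norm(best): best=d
    print('turn',np.round(best,3),'shift',np.round(r.inv().apply(np.array(p)-p0),4))
E
cat > look.py <<'E'
from h import *
import sys
names=['vise_mid','jaw_handle','rack_rail','rack_step','sign1_hook','sign1_lip','jar1_mid','glue','tape','hammer','brush']
show()
for c in ('top','side'):
    f=eyes.snapshot(c); cv2.imwrite(f'pics/{c}0.png',f['image'])
    print(c,f['tvec'])
    for n in names:
        print(n,[(np.round(d['at'],3).tolist(),round(d['score'],2)) for d in eyes.pinpoint(f,n)])
E
python3 look.py
```

```text
t 0.0 p [ 0.2146 -0.5599  0.2096] axes x [0.934 0.358 0.   ] y [ 0.358 -0.934 -0.001] z [-0.     0.001 -1.   ] w 0.0855 F [0.2 0.4 0.5] q [-1.42  0.1   0.1   1.56  0.    1.35]
top [-0.00315924  0.54145159  1.49113881]
vise_mid [([0.614, -0.244, 0.02], 0.59)]
jaw_handle [([0.517, -0.23, 0.056], 0.66)]
rack_rail [([0.614, 0.23, 0.201], 0.83), ([0.621, -0.321, 0.139], 0.35)]
rack_step [([0.524, 0.222, 0.029], 0.56)]
sign1_hook [([0.621, -0.321, 0.137], 0.53)]
sign1_lip [([0.634, -0.326, 0.113], 0.56)]
jar1_mid [([0.472, -0.021, 0.03], 0.51)]
glue [([0.689, -0.008, -0.001], 0.53)]
tape [([0.379, -0.245, -0.003], 0.56)]
hammer [([0.444, -0.472, -0.004], 0.62)]
brush []
side [-0.4996878   0.09938261  1.09054884]
vise_mid [([0.613, -0.241, 0.025], 0.78), ([0.613, 0.226, 0.203], 0.34), ([0.381, -0.246, 0.0], 0.19)]
jaw_handle [([0.52, -0.232, 0.053], 0.91), ([0.526, 0.221, 0.031], 0.38)]
rack_rail [([0.612, 0.224, 0.204], 0.82), ([0.382, -0.244, 0.003], 0.63)]
rack_step [([0.634, -0.17, 0.133], 0.69), ([0.471, -0.02, 0.03], 0.43)]
sign1_hook [([0.622, -0.326, 0.135], 0.64)]
sign1_lip [([0.635, -0.324, 0.114], 0.95)]
jar1_mid [([0.468, -0.021, 0.032], 0.76)]
glue [([0.693, -0.007, -0.005], 0.73)]
tape [([0.378, -0.244, 0.002], 0.79)]
hammer []
brush [([0.397, 0.454, -0.0], 0.91)]
```

View pics/top0.png

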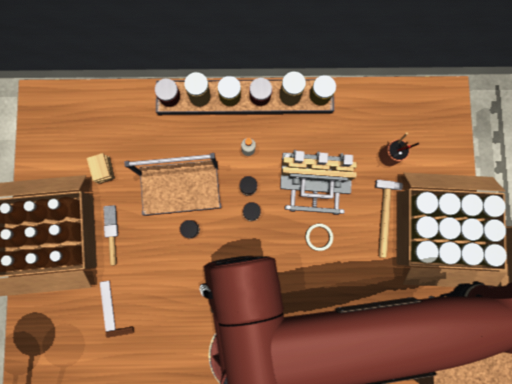

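View pics/side0.png

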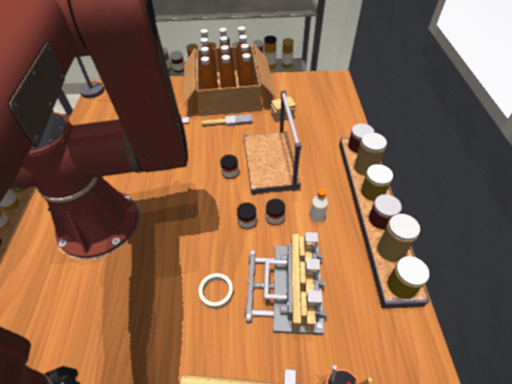

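```bash
cat > find.py <<'E'
from h import *
names=sys.argv[1].split(','); show()
for c in sys.argv[2].split(','):
    f=eyes.snapshot(c)
    for n in names:
        print(c,n,[(np.round(d['at'],3).tolist(),round(d['score'],2)) for d in eyes.pinpoint(f,n)])
E
python3 find.py sign2_hook,sign3_hook,sign2_lip,sign3_lip,jar2_mid,jar3_mid,rack_rail,rack_step,vise_mid,jaw_handle top,side
```

```text
t 1.2 p [ 0.2146 -0.5603  0.2104] axes x [0.934 0.358 0.   ] y [ 0.358 -0.934  0.   ] z [ 0. -0. -1.] w 0.0854 F [ 0.9 -0.1  0.3] q [-1.42  0.1   0.1   1.56  0.    1.35]
top sign2_hook [([0.624, -0.242, 0.136], 0.76), ([0.644, -0.244, 0.114], 0.66)]
top sign3_hook [([0.636, -0.169, 0.136], 0.63)]
top sign2_lip [([0.644, -0.242, 0.114], 0.61)]
top sign3_lip [([0.648, -0.172, 0.115], 0.51)]
top jar2_mid [([0.557, -0.01, 0.032], 0.8), ([0.401, 0.46, -0.006], 0.32)]
top jar3_mid [([0.414, 0.191, 0.032], 0.6), ([0.443, -0.471, -0.003], 0.45)]
top rack_rail [([0.618, 0.232, 0.197], 0.58), ([0.634, -0.325, 0.113], 0.25)]
top rack_step [([0.524, 0.225, 0.031], 0.8)]
top vise_mid [([0.617, -0.242, 0.02], 0.93)]
top jaw_handle [([0.518, -0.231, 0.056], 0.75), ([0.625, -0.245, 0.137], 0.75)]
side sign2_hook [([0.637, -0.171, 0.134], 0.74), ([0.632, -0.244, 0.14], 0.55)]
side sign3_hook [([0.635, -0.169, 0.136], 0.73)]
side sign2_lip [([0.643, -0.241, 0.118], 0.68)]
side sign3_lip [([0.648, -0.166, 0.116], 0.5), ([0.616, -0.242, 0.023], 0.29)]
side jar2_mid [([0.557, -0.005, 0.029], 0.86)]
side jar3_mid [([0.556, -0.008, 0.031], 0.65), ([0.414, 0.189, 0.033], 0.56)]
side rack_rail [([0.612, 0.225, 0.202], 0.86), ([0.557, -0.007, 0.032], 0.71), ([0.524, 0.222, 0.029], 0.66)]
side rack_step [([0.524, 0.222, 0.028], 0.74)]
side vise_mid [([0.614, -0.241, 0.021], 0.76), ([0.52, -0.236, 0.053], 0.51)]
side jaw_handle [([0.621, -0.326, 0.136], 0.73), ([0.518, -0.231, 0.055], 0.58)]
```

```bash
python3 - <<'E'
import cv2,numpy as np
a=cv2.imread('pics/top0.png')
r=cv2.resize(a[140:225,115:235],None,fx=6,fy=6,interpolation=2)[:510,:720]
cv2.imwrite('pics/c1.png',r)
E
python3 find.py rack_rail,rack_step,vise_mid,jar1_mid,jar2_mid,jar3_mid top,side
```

```text
t 2.3 p [ 0.2146 -0.5603  0.2104] axes x [ 0.934  0.358 -0.   ] y [ 0.358 -0.934  0.   ] z [ 0. -0. -1.] w 0.0853 F [ 0.4 -0.6  0.4] q [-1.42  0.1   0.1   1.56 -0.    1.35]
top rack_rail []
top rack_step [([0.527, 0.222, 0.03], 0.69)]
top vise_mid [([0.615, -0.244, 0.022], 0.74)]
top jar1_mid [([0.476, -0.019, 0.033], 0.54)]
top jar2_mid [([0.557, -0.011, 0.033], 0.83)]
top jar3_mid [([0.415, 0.191, 0.034], 0.74), ([0.631, -0.326, 0.112], 0.66)]
side rack_rail [([0.613, 0.225, 0.204], 0.94), ([0.472, -0.021, 0.028], 0.61), ([0.644, -0.24, 0.115], 0.48)]
side rack_step [([0.525, 0.221, 0.028], 0.98)]
side vise_mid [([0.635, -0.324, 0.116], 0.35)]
side jar1_mid [([0.47, -0.019, 0.031], 0.82)]
side jar2_mid [([0.557, -0.006, 0.033], 0.86), ([0.641, -0.239, 0.114], 0.68), ([0.611, 0.226, 0.205], 0.17)]
side jar3_mid [([0.416, 0.19, 0.03], 0.7)]
```

View pics/c1.png

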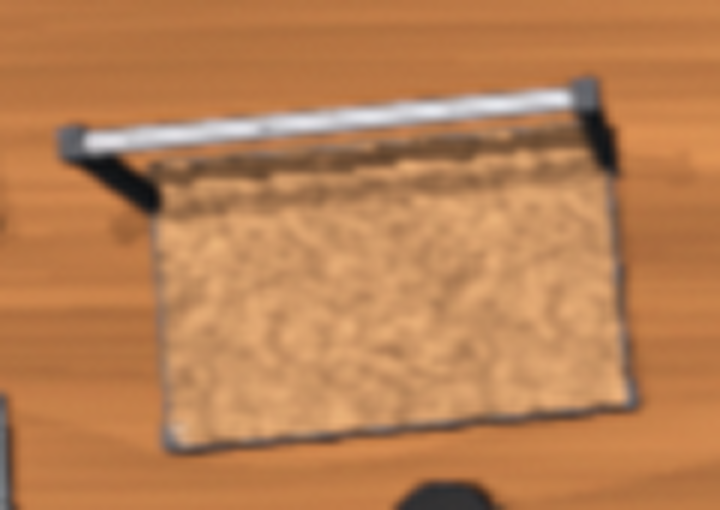

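The crop shows the rack: rail between upright tops at crop (72,143) and (585,95); step front corners (172,445) and (632,404).

```bash
cat >> h.py <<'E'
def unproj(f,uv,z):
    Rm=cv2.Rodrigues(np.array(f['rvec']))[0]; t=np.array(f['tvec']).ravel()
    d=Rm.T@np.linalg.inv(f['camera_matrix'])@np.array([uv[0],uv[1],1.]); o=-Rm.T@t
    return o+d*(z-o[2])/d[2]
E
python3 - <<'E'
from h import *
f=eyes.snapshot('top')
for u,v,z in [(72,143,.203),(585,95,.203),(172,445,.03),(632,404,.03)]:
    print(unproj(f,(u/6+115-.42,v/6+140-.42),z))
goal([0.557,-0.009,0.12],0.148+np.pi/2)
E
```

```text
[0.60661874 0.35820214 0.203     ]
[0.62821334 0.10142908 0.203     ]
[0.46776272 0.34430802 0.03      ]
[0.48755058 0.08784321 0.03      ]
turn [0.    0.    0.218] shift [ 0.5169 -0.3924  0.0904]
```

```bash
python3 -m pendant '[0,0,0.218,0.517,-0.392,0.03,1, 0,0,0.218,0.517,-0.392,0.03,1, 0,0,0.218,0.517,-0.392,0.03,1, 0,0,0.218,0.517,-0.392,0.03,1, 0,0,0.218,0.517,-0.392,0.03,1, 0,0,0.218,0.517,-0.392,0.03,1, 0,0,0.218,0.517,-0.392,0.03,1, 0,0,0.218,0.517,-0.392,0.03,1, 0,0,0.218,0.517,-0.392,0.05,1, 0,0,0.218,0.517,-0.392,0.08,1]' 30; python3 -c "
from h import *
show(); goal([0.557,-0.009,0.12],0.148+np.pi/2)"
```

```text
time: 4.3
tool_pos: [0.5421, -0.0351, 0.1484]
orientation: [0.001, 0.997, 0.074, 0.002]
force: [-0.1, -1.6, -0.0]
gripper_width: 0.0856
t 4.3 p [ 0.5421 -0.0351  0.1484] axes x [0.989 0.148 0.003] y [ 0.148 -0.989  0.002] z [ 0.003 -0.001 -1.   ] w 0.0856 F [-0.1 -1.6 -0. ] q [-0.31 -0.08 -0.2   1.45 -0.    2.69]
turn [ 0.002 -0.003  0.   ] shift [ 0.0185 -0.0237  0.0285]
```

```bash
python3 -m pendant '[0,0,0,0.0185,-0.024,0.03,1, 0,0,0,0.0185,-0.024,0.045,1, 0,0,0,0.0185,-0.024,0.09,1, 0,0,0,0.0185,-0.024,0.123,1, 0,0,0,0.0185,-0.024,0.123,1, 0,0,0,0.0185,-0.024,0.123,-1, 0,0,0,0.0185,-0.024,0.123,-1, 0,0,0,0.0185,-0.024,0.123,-1, 0,0,0,0.0185,-0.024,0.123,-1, 0,0,0,0.0185,-0.024,0.123,-1]' 35; python3 -c "
from h import *
show(); goal([0.5255,0.221,0.20],0.08)"
```

```text
time: 5.55
tool_pos: [0.5587, -0.0092, 0.0282]
orientation: [0.001, 0.997, 0.074, 0.003]
force: [-3.1, 1.2, 6.2]
gripper_width: 0.0584
t 5.55 p [ 0.5587 -0.0092  0.0282] axes x [0.989 0.148 0.006] y [ 0.148 -0.989  0.003] z [ 0.007 -0.002 -1.   ] w 0.0584 F [-3.1  1.2  6.2] q [-0.25  0.02 -0.32  1.22 -0.    2.74]
turn [ 0.007 -0.003 -1.502] shift [ 0.0023 -0.2321 -0.1725]
```

```bash
python3 -c "
from h import *
goal([0.519,0.303,0.13],0.08)"; python3 -m pendant '[0,0,0,0,0,-0.05,-1, 0,0,0,0,0,-0.1,-1, 0,0,-0.187,0,-0.06,-0.11,-1, 0,0,-0.374,0,-0.12,-0.11,-1, 0,0,-0.561,0,-0.18,-0.11,-1, 0,0,-0.748,0,-0.22,-0.11,-1, 0,0,-0.93,0,-0.26,-0.11,-1, 0,0,-1.12,0.003,-0.29,-0.11,-1, 0,0,-1.31,0.006,-0.31,-0.11,-1, 0,0,-1.5,0.006,-0.3145,-0.11,-1]' 35; python3 -c "
from h import *
show(); goal([0.519,0.303,0.0595],0.08)"
```

```text
turn [ 0.007 -0.003 -1.502] shift [ 0.0075 -0.3143 -0.1027]
time: 6.8
tool_pos: [0.5176, 0.3043, 0.1386]
orientation: [0.003, 0.679, 0.734, 0.002]
force: [0.2, -0.1, -2.2]
gripper_width: 0.0582
t 6.8 p [0.5176 0.3043 0.1386] axes x [-0.078  0.997 -0.002] y [0.997 0.078 0.008] z [ 0.008 -0.001 -1.   ] w 0.0582 F [ 0.2 -0.1 -2.2] q [ 0.32  0.09 -0.04  1.43 -0.    1.81]
turn [ 0.008  0.002 -0.002] shift [-0.0012  0.0006  0.0791]
```

```bash
python3 -m pendant '[0.008,0.002,0,-0.001,0.001,0.05,-1, 0.008,0.002,0,-0.001,0.001,0.075,-1, 0.008,0.002,0,-0.001,0.001,0.079,-1, 0.008,0.002,0,-0.001,0.001,0.079,-1, 0.008,0.002,0,-0.001,0.001,0.079,0.8, 0.008,0.002,0,-0.001,0.001,0.079,0.8,0.008,0.002,0,-0.001,0.001,0.079,0.8, 0.008,0.002,0,-0.001,0.001,0.04,0.8, 0.008,0.002,0,-0.001,0.001,0,0.8,0.008,0.002,0,-0.001,0.001,-0.02,1]'; python3 -c "
from h import *
show(); goal([0.415,0.190,0.025],0.08)"
```

```text
time: 8.05
tool_pos: [0.5195, 0.3038, 0.1613]
orientation: [0.001, 0.679, 0.734, 0.001]
force: [-0.3, -0.6, 1.0]
gripper_width: 0.0853
t 8.05 p [0.5195 0.3038 0.1613] axes x [-0.078  0.997  0.001] y [0.997 0.078 0.003] z [ 0.003  0.001 -1.   ] w 0.0853 F [-0.3 -0.6  1. ] q [ 0.31  0.1   0.    1.47 -0.    1.81]
turn [ 0.003 -0.001 -0.002] shift [-0.1054 -0.1135  0.1359]
```

```bash
python3 -m pendant '[0.003,0,0,-0.05,-0.06,0.0,0.75, 0.003,0,0,-0.1054,-0.1145,0.01,0.75, 0.003,0,0,-0.1054,-0.1145,0.03,0.75, 0.003,0,0,-0.1054,-0.1145,0.07,0.75, 0.003,0,0,-0.1054,-0.1145,0.11,0.75, 0.003,0,0,-0.1054,-0.1145,0.135,0.75, 0.003,0,0,-0.1054,-0.1145,0.135,0.75,0.003,0,0,-0.1054,-0.1145,0.135,-1, 0.003,0,0,-0.1054,-0.1145,0.135,-1,0.003,0,0,-0.1054,-0.1145,0.135,-1]'; python3 -c "
from h import *
show(); goal([0.532,0.139,0.13],0.08)"
```

```text
time: 9.3
tool_pos: [0.4149, 0.19, 0.0271]
orientation: [0.0, 0.679, 0.734, 0.001]
force: [-1.7, -0.3, 5.3]
gripper_width: 0.0582
t 9.3 p [0.4149 0.19   0.0271] axes x [-0.078  0.997  0.001] y [0.997 0.078 0.002] z [ 0.002  0.001 -1.   ] w 0.0582 F [-1.7 -0.3  5.3] q [ 0.14 -0.3  -0.62  1.25  0.    1.63]
turn [ 0.002 -0.001 -0.002] shift [-0.0599  0.113  -0.1027]
```

```bash
python3 -c "
from h import *
goal([0.5255,0.221,0.1],0.08)"; python3 -m pendant '[0,0,0,0,0,-0.05,-1, 0,0,0,0,0,-0.1,-1, 0,0,0,0.01,0.05,-0.1,-1, 0.002,0,0,0.0225,0.1125,-0.1,-1, 0.002,0,0,0.0225,0.1125,-0.09,-1, 0.002,0,0,0.0225,0.1125,-0.09,-1]'; python3 -c "
from h import *
show(); goal([0.5255,0.221,0.0585],0.08)"
```

```text
turn [ 0.002 -0.001 -0.002] shift [ 0.0223  0.1129 -0.0727]
time: 10.05
tool_pos: [0.524, 0.221, 0.1158]
orientation: [-0.001, 0.679, 0.734, -0.001]
force: [0.2, -0.1, -2.6]
gripper_width: 0.0581
t 10.05 p [0.524  0.221  0.1158] axes x [-0.078  0.997  0.   ] y [ 0.997  0.078 -0.003] z [-0.003  0.    -1.   ] w 0.0581 F [ 0.2 -0.1 -2.6] q [ 0.17  0.02 -0.17  1.39  0.    1.66]
turn [-0.003 -0.    -0.002] shift [-0.0001  0.0017  0.0573]
```

```bash
python3 -m pendant '[-0.003,0,0,0,0.0015,0.04,-1, -0.003,0,0,0,0.0015,0.0565,-1, -0.003,0,0,0,0.0015,0.0575,-1, -0.003,0,0,0,0.0015,0.0575,-1, -0.003,0,0,0,0.0015,0.0575,0.8, -0.003,0,0,0,0.0015,0.0575,0.8,-0.003,0,0,0,0.0015,0.0575,0.8,0,0,0,0,0.0015,0.01,0.8, 0,0,0,0,0,-0.04,1]'; python3 -c "
from h import *
show(); goal([0.472,-0.020,0.025],0.08)"; python3 find.py jar1_mid,jar2_mid,jar3_mid side
```

```text
time: 11.18
tool_pos: [0.5236, 0.2208, 0.1565]
orientation: [-0.002, 0.679, 0.734, -0.002]
force: [1.1, 0.0, -0.1]
gripper_width: 0.0857
t 11.18 p [0.5236 0.2208 0.1565] axes x [-0.078  0.997  0.   ] y [ 0.997  0.078 -0.005] z [-0.005 -0.    -1.   ] w 0.0857 F [ 1.1  0.  -0.1] q [ 0.17  0.01 -0.1   1.47  0.    1.66]
turn [-0.005 -0.    -0.002] shift [-0.2361 -0.0695  0.1317]
t 11.18 p [0.5236 0.2208 0.1565] axes x [-0.078  0.997  0.   ] y [ 0.997  0.078 -0.005] z [-0.005 -0.    -1.   ] w 0.0857 F [ 1.1  0.  -0.1] q [ 0.17  0.01 -0.1   1.47  0.    1.66]
side jar1_mid []
side jar2_mid [([0.526, 0.222, 0.03], 0.56), ([0.524, 0.304, 0.058], 0.52), ([0.64, -0.243, 0.112], 0.22)]
side jar3_mid [([0.528, 0.219, 0.062], 0.72)]
```

```bash
python3 -m pendant '[-0.005,0,0,-0.05,-0.01,0,1, -0.005,0,0,-0.1,-0.025,0,1, -0.005,0,0,-0.16,-0.05,0.01,1, -0.005,0,0,-0.2361,-0.0695,0.02,1, -0.005,0,0,-0.2361,-0.0695,0.03,1,-0.005,0,0,-0.2361,-0.0695,0.03,1]'; python3 -c "
from h import *
show(); s,p,r=st(); f=eyes.snapshot('wrist'); cv2.imwrite('pics/w1.png',f['image'])
print([(np.round(d['at'],3),d['score']) for d in eyes.pinpoint(f,'jar1_mid')])"; python3 find.py jar1_mid top,side; python3 -c "
from h import *
goal([0.472,-0.020,0.025],0.08)"
```

```text
time: 12.12
tool_pos: [0.4726, -0.0205, 0.1247]
orientation: [-0.0, 0.68, 0.733, 0.001]
force: [0.4, 0.0, 0.1]
gripper_width: 0.0853
t 12.12 p [ 0.4726 -0.0205  0.1247] axes x [-0.075  0.997  0.002] y [0.997 0.075 0.001] z [ 0.001  0.002 -1.   ] w 0.0853 F [0.4 0.  0.1] q [-0.32 -0.29 -0.43  1.43  0.    1.17]
[(array([ 0.472, -0.02 ,  0.028]), 0.78)]
t 12.22 p [ 0.4737 -0.0192  0.1262] axes x [-0.078  0.997  0.001] y [0.997 0.078 0.003] z [ 0.003  0.002 -1.   ] w 0.0852 F [-0.4 -0.1  0.4] q [-0.32 -0.29 -0.43  1.43  0.    1.17]
top jar1_mid [([0.381, -0.247, 0.0], 0.52), ([0.521, 0.303, 0.063], 0.38)]
side jar1_mid [([0.471, -0.022, 0.028], 0.61), ([0.634, -0.249, 0.141], 0.48)]
turn [ 0.004 -0.001 -0.   ] shift [-0.0011 -0.0028  0.1021]
```

```bash
python3 -m pendant '[0.003,0,0,-0.001,-0.0025,0.05,1, 0.003,0,0,-0.001,-0.0025,0.1,1, 0.003,0,0,-0.001,-0.0025,0.1015,1, 0.003,0,0,-0.001,-0.0025,0.1015,-1, 0.003,0,0,-0.001,-0.0025,0.1015,-1, 0.003,0,0,-0.001,-0.0025,0.1015,-1,0.003,0,0,-0.001,-0.0025,0.1015,-1,0.003,0,0,-0.001,-0.0025,0.05,-1, 0.003,0,0,-0.001,-0.0025,0,-1]'; python3 -c "
from h import *
show(); goal([0.532,0.139,0.12],0.08)"
```

```text
time: 13.55
tool_pos: [0.4723, -0.0201, 0.1302]
orientation: [0.001, 0.678, 0.735, 0.001]
force: [1.0, -0.5, -0.9]
gripper_width: 0.0581
t 13.55 p [ 0.4723 -0.0201  0.1302] axes x [-0.08   0.997 -0.   ] y [0.997 0.08  0.003] z [ 0.003  0.    -1.   ] w 0.0581 F [ 1.  -0.5 -0.9] q [-0.32 -0.3  -0.43  1.44  0.    1.17]
turn [ 0.003  0.    -0.   ] shift [0.1538 0.0721 0.0105]
```

```bash
python3 -m pendant '[0.003,0,0,0.05,0.02,0,-1, 0.003,0,0,0.1,0.045,0,-1, 0.003,0,0,0.1538,0.0721,0,-1,0.003,0,0,0.1538,0.0721,0.01,-1,0.003,0,0,0.1538,0.0721,0.02,-1]'; python3 -c "
from h import *
show(); goal([0.532,0.139,0.0585],0.08)"
```

```text
time: 14.18
tool_pos: [0.5326, 0.139, 0.1112]
orientation: [0.001, 0.678, 0.735, 0.0]
force: [-1.0, -0.4, -1.7]
gripper_width: 0.0583
t 14.18 p [0.5326 0.139  0.1112] axes x [-0.08   0.997 -0.   ] y [0.997 0.08  0.001] z [ 0.002 -0.    -1.   ] w 0.0583 F [-1.  -0.4 -1.7] q [ 0.02 -0.04 -0.23  1.38 -0.    1.51]
turn [0.001 0.    0.001] shift [ 0.     -0.0006  0.0527]
```

Then on to above the handle, after release.

```bash
python3 -m pendant '[0.001,0,0,0,-0.0005,0.03,-1, 0.001,0,0,0,-0.0005,0.05,-1, 0.001,0,0,0,-0.0005,0.0527,-1, 0.001,0,0,0,-0.0005,0.0527,-1, 0.001,0,0,0,-0.0005,0.0527,0.8, 0.001,0,0,0,-0.0005,0.0527,0.8,0.001,0,0,0,-0.0005,0.0527,0.8, 0.001,0,0,0,-0.0005,0,0.8, 0.001,0,0,0,-0.0005,-0.05,0.8, 0.001,0,0,0,-0.0005,-0.07,0]'; python3 -c "
from h import *
show(); goal([0.518,-0.231,0.13],-0.1)"; python3 find.py jar1_mid,jar2_mid,jar3_mid,jaw_handle,vise_mid side,top
```

```text
time: 15.42
tool_pos: [0.5333, 0.1391, 0.1847]
orientation: [0.002, 0.678, 0.735, 0.002]
force: [0.3, -0.5, -0.8]
gripper_width: 0.0607
t 15.43 p [0.5333 0.1391 0.1847] axes x [-0.081  0.997 -0.001] y [0.997 0.081 0.005] z [ 0.005 -0.    -1.   ] w 0.0607 F [ 0.3 -0.5 -0.8] q [ 0.02 -0.06 -0.11  1.51 -0.    1.51]
turn [0.005 0.    0.181] shift [-0.3676 -0.0453  0.0548]
t 15.43 p [0.5333 0.1391 0.1847] axes x [-0.081  0.997 -0.001] y [0.997 0.081 0.005] z [ 0.005 -0.    -1.   ] w 0.0607 F [ 0.3 -0.5 -0.8] q [ 0.02 -0.06 -0.11  1.51 -0.    1.51]
side jar1_mid [([0.534, 0.138, 0.059], 0.81)]
side jar2_mid [([0.522, 0.301, 0.058], 0.58)]
side jar3_mid [([0.529, 0.22, 0.063], 0.8)]
side jaw_handle [([0.518, -0.233, 0.056], 0.86)]
side vise_mid [([0.616, -0.242, 0.021], 0.74), ([0.622, -0.324, 0.138], 0.7)]
top jar1_mid [([0.538, 0.14, 0.062], 0.58)]
top jar2_mid [([0.52, 0.301, 0.061], 0.43)]
top jar3_mid [([0.38, -0.248, -0.003], 0.7)]
top jaw_handle [([0.516, -0.234, 0.052], 0.71), ([0.634, -0.171, 0.136], 0.57)]
top vise_mid [([0.615, -0.245, 0.02], 0.55), ([0.396, 0.459, -0.002], 0.44), ([0.632, -0.324, 0.11], 0.24)]
```

```bash
python3 -m pendant '[0,0,0.09,-0.06,-0.01,0,0, 0,0,0.18,-0.12,-0.02,0,0, 0.005,0,0.181,-0.18,-0.03,0,0, 0.005,0,0.181,-0.24,-0.035,0,0, 0.005,0,0.181,-0.3,-0.04,0.01,0, 0.005,0,0.181,-0.3676,-0.0453,0.04,0, 0.005,0,0.181,-0.3676,-0.0453,0.055,0, 0.005,0,0.181,-0.3676,-0.0453,0.055,0]'; python3 -c "
from h import *
show(); goal([0.518,-0.232,0.044],-0.1)
f=eyes.snapshot('wrist'); cv2.imwrite('pics/w2.png',f['image'])
print([(np.round(d['at'],3),d['score']) for d in eyes.pinpoint(f,'jaw_handle')])"
```

```text
time: 17.02
tool_pos: [0.5149, -0.2306, 0.1239]
orientation: [-0.003, 0.742, 0.67, -0.002]
force: [-0.6, 0.6, 1.3]
gripper_width: 0.0427
t 17.02 p [ 0.5149 -0.2306  0.1239] axes x [0.102 0.995 0.001] y [ 0.995 -0.102 -0.008] z [-0.008  0.002 -1.   ] w 0.0427 F [-0.6  0.6  1.3] q [-0.65  0.01 -0.16  1.41 -0.    1.02]
turn [-0.008 -0.001 -0.002] shift [-0.0012  0.0039  0.0798]
[(array([ 0.519, -0.235,  0.058]), 0.83)]
```

View pics/w2.png

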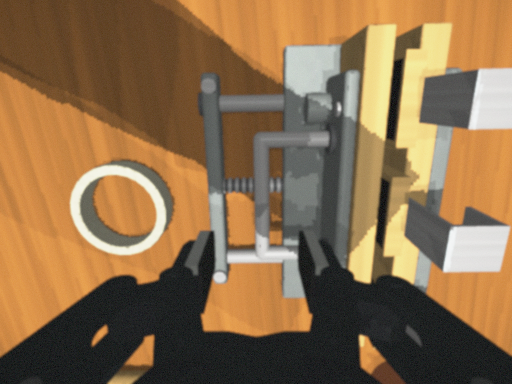

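The wrist view shows the handle bar (col 262, rows 140–250) between the fingers (cols 205–310), all clear. Descend and pinch.

```bash
python3 -m pendant '[-0.008,0,0,-0.001,0.0035,0.03,0, -0.008,0,0,-0.001,0.0035,0.06,0, -0.008,0,0,-0.001,0.0035,0.08,0, -0.008,0,0,-0.001,0.0035,0.08,0, -0.008,0,0,-0.001,0.0035,0.08,-1, -0.008,0,0,-0.001,0.0035,0.08,-1,-0.008,0,0,-0.001,0.0035,0.08,-1,-0.008,0,0,-0.001,0.0035,0.08,-1]' 40; python3 -c "
from h import *
show(); s,p,r=st(); g=p+np.array([-.0316*.995,.0316*.1,0]); print(g);goal(g,-0.1)"
```

```text
time: 18.12
tool_pos: [0.5193, -0.2315, 0.0467]
orientation: [0.001, 0.741, 0.671, 0.001]
force: [-0.4, 0.7, -0.5]
gripper_width: -0.0001
t 18.12 p [ 0.5193 -0.2315  0.0467] axes x [ 0.099  0.995 -0.001] y [ 0.995 -0.099  0.003] z [ 0.003 -0.001 -1.   ] w -0.0001 F [-0.4  0.7 -0.5] q [-0.65  0.04 -0.27  1.26  0.    1.02]
[ 0.48789883 -0.22831088  0.04667054]
turn [0.003 0.001 0.   ] shift [ 0.     -0.0316 -0.0001]
```

```bash
python3 -c "
from h import *
f=eyes.snapshot('wrist'); g=eyes.snapshot('side')
a=f['image'][:, :]; b=cv2.resize(g['image'][215:345,190:360],None,fx=2.3,fy=2.3)
h=384; b=cv2.resize(b,(int(b.shape[1]*h/b.shape[0]),h)); o=np.hstack([a,b]); o=cv2.resize(o,None,fx=780/o.shape[1],fy=780/o.shape[1]); cv2.imwrite('pics/w3.png',o)"
```

```text
(no output)
```

View pics/w3.png

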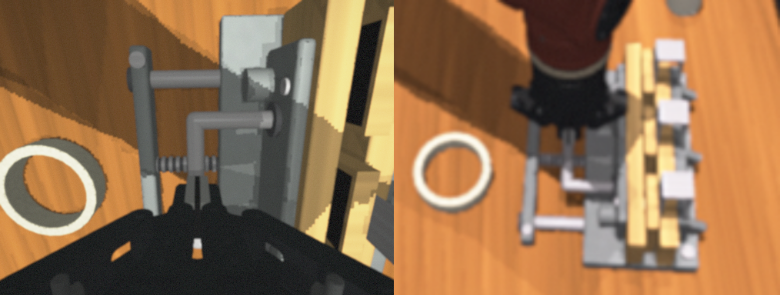

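```bash
python3 -m pendant '[0,0,0,0,-0.004,0,-1, 0,0,0,0,-0.008,0,-1,0,0,0,0,-0.012,0,-1]' 40; python3 find.py jaw_handle,vise_mid side,wrist; python3 -c "
from h import *
show()
f=eyes.snapshot('wrist'); cv2.imwrite('pics/w4.png',cv2.resize(f['image'][130:330,130:400],None,fx=2.6,fy=2.6))"
```

```text
time: 18.6
tool_pos: [0.5069, -0.2301, 0.0464]
orientation: [0.001, 0.741, 0.671, 0.001]
force: [-0.7, -0.4, 0.3]
gripper_width: 0.0
t 18.6 p [ 0.5069 -0.2301  0.0464] axes x [ 0.1    0.995 -0.001] y [ 0.995 -0.1    0.003] z [ 0.003 -0.001 -1.   ] w 0.0 F [-0.7 -0.4  0.3] q [-0.66  0.01 -0.3   1.26  0.    1.01]
side jaw_handle [([0.518, -0.231, 0.055], 0.69)]
side vise_mid [([0.614, -0.244, 0.024], 0.72), ([0.637, -0.323, 0.115], 0.53)]
wrist jaw_handle [([0.52, -0.234, 0.057], 0.6)]
wrist vise_mid []
t 18.9 p [ 0.5073 -0.2302  0.0464] axes x [ 0.099  0.995 -0.001] y [ 0.995 -0.099  0.003] z [ 0.003 -0.001 -1.   ] w -0.0001 F [0.2 0.6 0.3] q [-0.66  0.01 -0.3   1.26  0.    1.01]
```

View pics/w4.png

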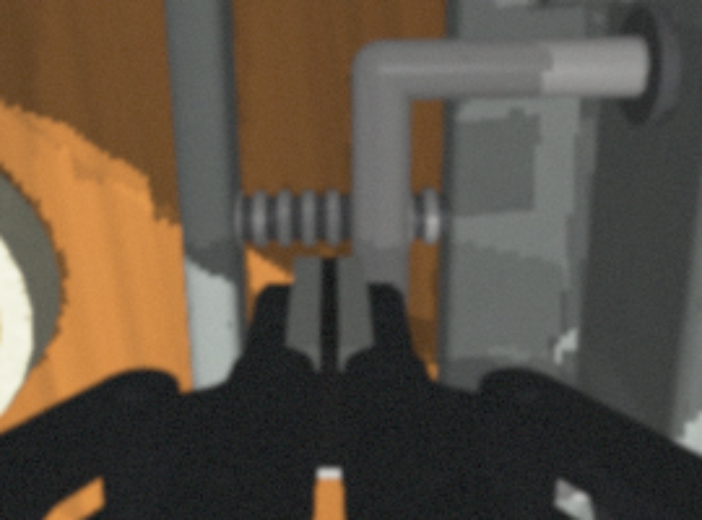

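```bash
python3 -c "
from h import *
print('nose',ctrl.nose_length)
s,p,r=st(); f=eyes.snapshot('wrist'); M=np.array(f['mount']); print(np.round(M,3)); K=f['camera_matrix']
def pr(t):
    c=np.linalg.inv(M)@np.r_[t,1]; u=K@c[:3]; return np.round((u[:2]/u[2]-[130,130])*2.6,0),round(c[2],3)
for t in [(0,0,.008),(0,0,0),(0,0,-.011),(-.011,0,.008),(.011,0,.008),(-.011,0,-.011),(-.011,0,-.03)]: print(t,pr(np.array(t)))
ya=np.array([.1,.995,0])
for z in (.04,.055,.07):
  for k in (-.048,-.024,0): 
    print(z,k,pr(r.inv().apply(np.array([.518,-.232,z])+ya*k-p)))
"
```

```text
nose 0.008
[[ 0.    -0.959 -0.282  0.073]
 [ 1.     0.    -0.    -0.001]
 [ 0.    -0.282  0.959 -0.163]
 [ 0.     0.     0.     1.   ]]
(0, 0, 0.008) (array([333., 247.]), np.float64(0.185))
(0, 0, 0) (array([334., 261.]), np.float64(0.177))
(0, 0, -0.011) (array([334., 282.]), np.float64(0.166))
(-0.011, 0, 0.008) (array([333., 289.]), np.float64(0.188))
(0.011, 0, 0.008) (array([334., 203.]), np.float64(0.182))
(-0.011, 0, -0.011) (array([334., 328.]), np.float64(0.169))
(-0.011, 0, -0.03) (array([335., 377.]), np.float64(0.151))
0.04 -0.048 (array([376., 428.]), np.float64(0.197))
0.04 -0.024 (array([377., 343.]), np.float64(0.19))
0.04 0 (array([379., 252.]), np.float64(0.183))
0.055 -0.048 (array([380., 468.]), np.float64(0.183))
0.055 -0.024 (array([382., 377.]), np.float64(0.176))
0.055 0 (array([384., 280.]), np.float64(0.169))
0.07 -0.048 (array([384., 514.]), np.float64(0.168))
0.07 -0.024 (array([387., 418.]), np.float64(0.161))
0.07 0 (array([389., 313.]), np.float64(0.155))
```

The view shows closed fingertips (crop row ~255) lying over the bar at cols 355–410, i.e. tips above the bar rather than astride it. I'll re-grasp 15 mm lower, which also stays clear of the rods if the stated tip length holds.

```bash
python3 -m pendant '[0,0,0,0,0,-0.035,0, 0,0,0,0,0.004,-0.035,0, 0,0,0,0,0.0115,-0.035,0, 0,0,0,0,0.0115,-0.02,0, 0,0,0,0,0.0115,0,0, 0,0,0,0,0.0115,0.01,0, 0,0,0,0,0.0115,0.014,0]' 40;  python3 -m pendant '[0,0,0,0,0,0,-1,0,0,0,0,0,0,-1,0,0,0,0,0,0,-1,0,0,0,0,0,0,-1,0,0,0,0,0,0,-1]' ; python3 -c "
from h import *
show()"
```

```text
time: 19.88
tool_pos: [0.518, -0.2308, 0.0309]
orientation: [0.0, 0.741, 0.671, 0.001]
force: [-0.6, 0.5, 0.9]
gripper_width: 0.0425
time: 20.5
tool_pos: [0.5183, -0.2309, 0.0313]
orientation: [0.001, 0.741, 0.671, 0.001]
force: [1.4, 0.5, 2.3]
gripper_width: 0.0103
t 20.5 p [ 0.5183 -0.2309  0.0313] axes x [0.099 0.995 0.   ] y [ 0.995 -0.099  0.002] z [ 0.002 -0.    -1.   ] w 0.0103 F [1.4 0.5 2.3] q [-0.65  0.05 -0.29  1.23  0.    1.02]
```

Gripped (0.0103 on a 12 mm bar, the same −1.7 mm bias as the jars). Pull 32 mm.

```bash
python3 -m pendant '[0,0,0,0,-0.006,0,-1, 0,0,0,0,-0.012,0,-1,0,0,0,0,-0.018,0,-1,0,0,0,0,-0.024,0,-1,0,0,0,0,-0.03,0,-1,0,0,0,0,-0.032,0,-1,0,0,0,0,-0.032,0,-1]' 60; python3 -c "
from h import *
show()"
```

```text
time: 21.38
tool_pos: [0.487, -0.2283, 0.0314]
orientation: [0.002, 0.741, 0.671, 0.001]
force: [5.5, -3.9, -3.0]
gripper_width: 0.0094
t 21.38 p [ 0.487  -0.2283  0.0314] axes x [ 0.1    0.995 -0.001] y [ 0.995 -0.1    0.003] z [ 0.003 -0.001 -1.   ] w 0.0094 F [ 5.5 -3.9 -3. ] q [-0.68 -0.04 -0.38  1.23  0.    0.99]
```

Pulled ~31.5 mm. Release, lift, and check.

```bash
python3 -m pendant '[0,0,0,0,0,0,0,0,0,0,0,0,0,0,0,0,0,0,0,0,0,0,0,0,0,0,-0.05,0,0,0,0,0,-0.02,-0.1,0,0,0,0,0,-0.04,-0.15,0,0,0,0,0,-0.04,-0.19,0,0,0,0,0,-0.04,-0.19,0]'; python3 find.py jaw_handle,sign1_hook,sign1_lip,sign2_hook,sign2_lip,sign3_hook,sign3_lip side,top;  python3 -c "
from h import *
f=eyes.snapshot('side'); cv2.imwrite('pics/s2.png',cv2.resize(f['image'][110:345,190:360],None,fx=2.5,fy=2.5))"
```

```text
time: 22.38
tool_pos: [0.4476, -0.2253, 0.225]
orientation: [0.004, 0.742, 0.671, 0.001]
force: [0.7, 1.0, -0.4]
gripper_width: 0.0428
t 22.38 p [ 0.4476 -0.2253  0.225 ] axes x [ 0.1    0.995 -0.004] y [ 0.995 -0.1    0.008] z [ 0.008 -0.005 -1.   ] w 0.0428 F [ 0.7  1.  -0.4] q [-0.73 -0.21 -0.18  1.59  0.    0.94]
side jaw_handle [([0.484, -0.235, 0.05], 0.62)]
side sign1_hook [([0.62, -0.328, 0.138], 0.65)]
side sign1_lip [([0.634, -0.326, 0.116], 0.89)]
side sign2_hook [([0.633, -0.245, 0.138], 0.55)]
side sign2_lip [([0.642, -0.238, 0.117], 0.71), ([0.633, -0.246, 0.137], 0.41), ([0.381, -0.25, 0.005], 0.4)]
side sign3_hook [([0.634, -0.168, 0.131], 0.85)]
side sign3_lip [([0.647, -0.168, 0.116], 0.57)]
top jaw_handle [([0.486, -0.23, 0.053], 0.7)]
top sign1_hook [([0.621, -0.32, 0.136], 0.6)]
top sign1_lip [([0.634, -0.326, 0.112], 0.76), ([0.616, -0.243, 0.018], 0.26)]
top sign2_hook [([0.626, -0.248, 0.136], 0.61)]
top sign2_lip [([0.643, -0.241, 0.118], 0.47), ([0.397, 0.462, -0.004], 0.46)]
top sign3_hook [([0.633, -0.171, 0.134], 0.72), ([0.443, -0.472, -0.0], 0.43)]
top sign3_lip [([0.649, -0.168, 0.114], 0.7)]
```

View pics/s2.png

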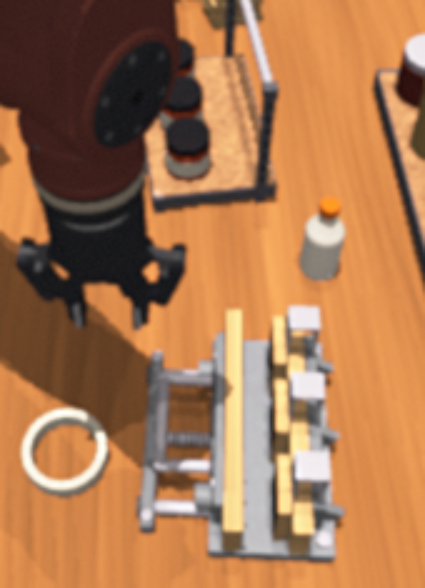

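```bash
python3 -c "
from h import *
f=eyes.snapshot('side'); s,p,r=st()
for v in (237,239,241):
  for z in (.195,.205,.215,.225,.235,.245): print(v,z,np.round(unproj(f,(233.6,v),z)[:2],4),end=' ')
  print()
w=eyes.snapshot('wrist'); cv2.imwrite('pics/w5.png',np.hstack([cv2.resize(w['image'][200:384,130:400],None,fx=2.5,fy=2.5)]))
"
```

```text
237 0.195 [ 0.4412 -0.191 ] 237 0.205 [ 0.442  -0.1971] 237 0.215 [ 0.4427 -0.2032] 237 0.225 [ 0.4435 -0.2094] 237 0.235 [ 0.4442 -0.2155] 237 0.245 [ 0.445  -0.2216] 
239 0.195 [ 0.4413 -0.1965] 239 0.205 [ 0.442  -0.2025] 239 0.215 [ 0.4428 -0.2086] 239 0.225 [ 0.4435 -0.2146] 239 0.235 [ 0.4442 -0.2206] 239 0.245 [ 0.445  -0.2267] 
241 0.195 [ 0.4413 -0.2019] 241 0.205 [ 0.4421 -0.2079] 241 0.215 [ 0.4428 -0.2139] 241 0.225 [ 0.4435 -0.2198] 241 0.235 [ 0.4443 -0.2258] 241 0.245 [ 0.445  -0.2317]
```

View pics/w5.png

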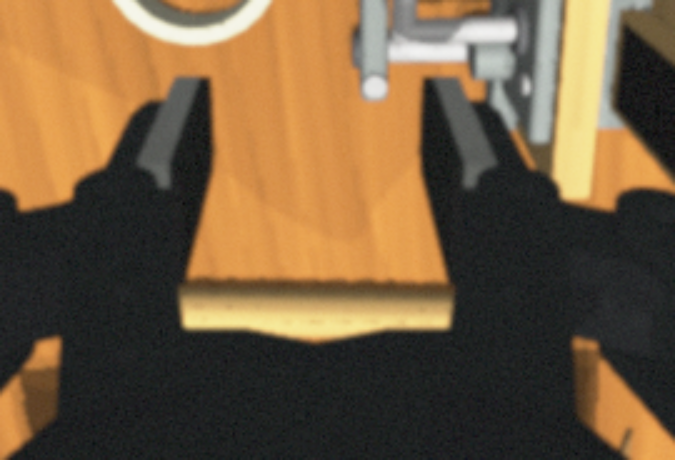

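Both views agree: the visible fingertips are about 15 mm *behind* the reported TCP (TCP z 0.225, tips near 0.24), so hook grasps need to be that much lower than the text suggests. Approach sign 3.

```bash
python3 -c "
from h import *
goal([0.6355,-0.170,0.2],-0.1)"; python3 -m pendant '[0,0,0,0.02,0.06,0,0.06,-0.008,0.004,0,0.04,0.12,0.0,0.06,-0.008,0.004,0,0.074,0.18,0.0,0.06,-0.008,0.004,0,0.074,0.182,0.02,0.06,-0.008,0.004,0,0.074,0.182,0.025,0.06]'; python3 -c "
from h import *
show(); goal([0.6355,-0.170,0.108],-0.1); f=eyes.snapshot('wrist'); cv2.imwrite('pics/w6.png',f['image']); 
for n in ('sign1_hook','sign2_hook','sign3_hook','sign3_lip'): print(n,[(np.round(d['at'],3),round(d['score'],2)) for d in eyes.pinpoint(f,n)])"
```

```text
turn [0.004 0.001 0.   ] shift [0.0727 0.1825 0.0219]
time: 23.95
tool_pos: [0.6343, -0.168, 0.1945]
orientation: [0.002, 0.741, 0.671, 0.004]
force: [0.1, 0.1, 0.1]
gripper_width: 0.0452
t 23.95 p [ 0.6343 -0.168   0.1945] axes x [0.099 0.995 0.004] y [ 0.995 -0.099  0.008] z [ 0.008  0.003 -1.   ] w 0.0452 F [0.1 0.1 0.1] q [-0.46  0.27  0.25  1.55  0.01  1.21]
turn [ 0.008 -0.004  0.001] shift [-0.0022  0.0007  0.0865]
sign1_hook []
sign2_hook [(array([ 0.622, -0.246,  0.138]), 0.97)]
sign3_hook [(array([ 0.636, -0.171,  0.139]), 0.97)]
sign3_lip [(array([ 0.642, -0.172,  0.117]), 0.59)]
```

```bash
python3 -m pendant '[0.008,-0.004,0,-0.0022,0.001,0.03,0.06,0.008,-0.004,0,-0.0022,0.001,0.055,0.06,0.008,-0.004,0,-0.0022,0.001,0.075,0.06,0.008,-0.004,0,-0.0022,0.001,0.086,0.06,0.008,-0.004,0,-0.0022,0.001,0.086,0.06]' 30; python3 -c "
from h import *
show()"; python3 -m pendant '[0,0,0,0,0,0,-1,0,0,0,0,0,0,-1,0,0,0,0,0,0,-1,0,0,0,0,0,0,-1]' 40; python3 -c "
from h import *
f=eyes.snapshot('wrist'); cv2.imwrite('pics/w7.png',f['image'])"
```

```text
time: 24.82
tool_pos: [0.636, -0.1716, 0.112]
orientation: [0.002, 0.742, 0.67, 0.001]
force: [-0.1, -0.6, -1.0]
gripper_width: 0.0448
t 24.82 p [ 0.636  -0.1716  0.112 ] axes x [ 0.101  0.995 -0.001] y [ 0.995 -0.101  0.004] z [ 0.004 -0.002 -1.   ] w 0.0448 F [-0.1 -0.6 -1. ] q [-0.46  0.28  0.12  1.4   0.    1.21]
time: 25.32
tool_pos: [0.6365, -0.1719, 0.1133]
orientation: [0.003, 0.742, 0.67, 0.001]
force: [-1.5, -0.8, 5.7]
gripper_width: 0.0288
```

View pics/w7.png

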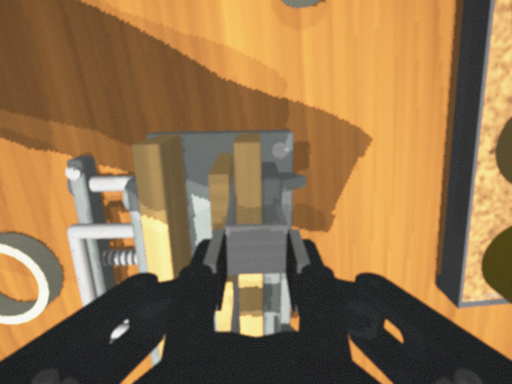

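Hook (cols 225–290, rows 225–270) is squarely between the fingers. Lift.

```bash
python3 -m pendant '[0,0,0,0,0,-0.03,-1,0,0,0,0,0,-0.06,-1,0,0,0,0,0,-0.1,-1,0,0,0,0,0,-0.135,-1,0,0,0,0,0,-0.135,-1]'; python3 -c "
from h import *
show(); goal([0.608,0.305,0.245],0.08)"
```

```text
time: 26.0
tool_pos: [0.6372, -0.1722, 0.2519]
orientation: [0.005, 0.742, 0.67, 0.002]
force: [0.3, 0.2, -1.4]
gripper_width: 0.029
t 26.0 p [ 0.6372 -0.1722  0.2519] axes x [ 0.101  0.995 -0.004] y [ 0.995 -0.101  0.011] z [ 0.011 -0.005 -1.   ] w 0.029 F [ 0.3  0.2 -1.4] q [-0.46  0.29  0.39  1.65  0.    1.21]
turn [ 0.011  0.005 -0.181] shift [ 0.4718 -0.0772  0.0043]
```

```bash
python3 -m pendant '[0,0,-0.03,0.05,-0.008,0.0,-1,0,0,-0.06,0.1,-0.016,0,-1,0,0,-0.09,0.16,-0.026,0,-1,0.011,0.005,-0.12,0.22,-0.036,0,-1,0.011,0.005,-0.15,0.28,-0.046,0,-1,0.011,0.005,-0.18,0.34,-0.056,0,-1,0.011,0.005,-0.18,0.4,-0.066,0,-1,0.011,0.005,-0.18,0.45,-0.074,0,-1,0.011,0.005,-0.18,0.4718,-0.0772,0,-1,0.011,0.005,-0.18,0.4718,-0.0772,0,-1]'; python3 -c "
from h import *
show(); goal([0.608,0.305,0.245],0.08)"; python3 find.py sign1_hook,rack_rail,sign1_lip top,side,wrist
```

```text
time: 27.25
tool_pos: [0.6075, 0.306, 0.248]
orientation: [-0.001, 0.678, 0.735, -0.001]
force: [0.4, -0.7, -1.8]
gripper_width: 0.0286
t 27.25 p [0.6075 0.306  0.248 ] axes x [-0.081  0.997 -0.   ] y [ 0.997  0.081 -0.002] z [-0.002 -0.    -1.   ] w 0.0286 F [ 0.4 -0.7 -1.8] q [0.27 0.38 0.48 1.68 0.   1.76]
turn [-0.002  0.     0.001] shift [-0.0011  0.0004  0.003 ]
t 27.25 p [0.6075 0.306  0.248 ] axes x [-0.081  0.997 -0.   ] y [ 0.997  0.081 -0.002] z [-0.002 -0.    -1.   ] w 0.0286 F [ 0.4 -0.7 -1.8] q [0.27 0.38 0.48 1.68 0.   1.76]
top sign1_hook [([0.623, -0.322, 0.135], 0.54)]
top rack_rail [([0.614, 0.23, 0.2], 0.59)]
top sign1_lip [([0.634, -0.323, 0.112], 0.55)]
side sign1_hook [([0.616, -0.241, 0.022], 0.66)]
side rack_rail [([0.612, 0.226, 0.202], 0.84), ([0.693, -0.008, -0.006], 0.7)]
side sign1_lip [([0.635, -0.323, 0.115], 0.68)]
wrist sign1_hook []
wrist rack_rail [([0.618, 0.23, 0.196], 0.75)]
wrist sign1_lip []
```

```bash
python3 -m pendant '[-0.002,0,0,-0.001,0.0005,0.02,-1,-0.002,0,0,-0.001,0.0005,0.035,-1,-0.002,0,0,-0.001,0.0005,0.05,-1,-0.002,0,0,-0.001,0.0005,0.06,-1,-0.002,0,0,-0.001,0.0005,0.066,-1,-0.002,0,0,-0.001,0.0005,0.066,-1]'; python3 -c "
from h import *
show();w=eyes.snapshot('wrist'); s=eyes.snapshot('side'); cv2.imwrite('pics/w8.png',np.hstack([w['image'][80:384,100:400],cv2.resize(s['image'][80:200,210:330],None,fx=2.54,fy=2.54)[:304]]))"
```

```text
time: 28.6
tool_pos: [0.6084, 0.3038, 0.1831]
orientation: [0.0, 0.679, 0.734, 0.001]
force: [-0.4, -0.0, -0.1]
gripper_width: 0.0288
t 28.6 p [0.6084 0.3038 0.1831] axes x [-0.079  0.997  0.   ] y [0.997 0.079 0.001] z [ 0.001  0.    -1.   ] w 0.0288 F [-0.4 -0.  -0.1] q [ 0.27  0.35  0.33  1.55 -0.    1.76]
```

View pics/w8.png

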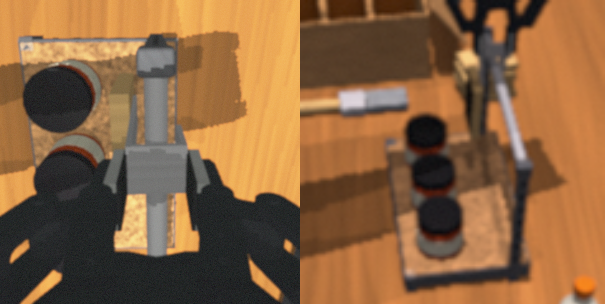

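The hook (left view cols 127–187) straddles the rail (cols 145–168), board in front; jars undisturbed. Lower a bit more and release.

```bash
python3 -m pendant '[0,0,0,0,0,0.003,-1,0,0,0,0,0,0.006,-1,0,0,0,0,0,0.006,-1]'; python3 -m pendant '[0,0,0,0,0,0,-0.15,0,0,0,0,0,0,0.06,0,0,0,0,0,0,0.06,0,0,0,0,0,0,0.06,0,0,0,0,0,-0.02,0.06,0,0,0,0,0,-0.04,0.06,0,0,0,0,0,-0.08,0.06]'; python3 find.py sign1_hook,sign2_hook,sign3_hook side,wrist; python3 -c "
from h import *
goal([0.628,-0.245,0.23],-0.1)"
```

```text
time: 29.08
tool_pos: [0.6089, 0.3039, 0.178]
orientation: [0.001, 0.679, 0.734, 0.001]
force: [0.1, -0.5, -1.0]
gripper_width: 0.0287
time: 29.95
tool_pos: [0.6079, 0.3036, 0.2572]
orientation: [0.0, 0.679, 0.734, -0.0]
force: [0.3, 0.3, 0.3]
gripper_width: 0.0451
t 29.95 p [0.6079 0.3036 0.2572] axes x [-0.079  0.997 -0.   ] y [ 0.997  0.079 -0.   ] z [-0. -0. -1.] w 0.0451 F [0.3 0.3 0.3] q [ 0.27  0.38  0.5   1.69 -0.    1.76]
side sign1_hook [([0.619, -0.323, 0.138], 0.65), ([0.635, -0.243, 0.139], 0.31)]
side sign2_hook [([0.636, -0.247, 0.138], 0.83)]
side sign3_hook [([0.609, 0.308, 0.199], 0.43), ([0.531, 0.137, 0.06], 0.2)]
wrist sign1_hook []
wrist sign2_hook []
wrist sign3_hook [([0.613, 0.305, 0.204], 0.71)]
turn [ 0.001 -0.     0.179] shift [-0.5486 -0.0234  0.0266]
```

```bash
python3 -m pendant '[0,0,0.03,-0.06,-0.003,0,0.06,0,0,0.06,-0.12,-0.006,0,0.06,0,0,0.09,-0.18,-0.009,0,0.06,0,0,0.12,-0.24,-0.012,0,0.06,0,0,0.15,-0.3,-0.015,0,0.06,0,0,0.18,-0.36,-0.018,0,0.06,0,0,0.18,-0.42,-0.02,0,0.06,0,0,0.18,-0.48,-0.022,0.01,0.06,0,0,0.18,-0.548,-0.023,0.03,0.06,0,0,0.18,-0.548,-0.023,0.05,0.06]'; python3 -c "
from h import *
show(); goal([0.629,-0.244,0.109],-0.1); f=eyes.snapshot('wrist'); cv2.imwrite('pics/w9.png',f['image']); 
for n in ('sign1_hook','sign2_hook','sign2_lip'): print(n,[(np.round(d['at'],3),round(d['score'],2)) for d in eyes.pinpoint(f,n)])"
```

```text
time: 31.6
tool_pos: [0.6276, -0.2485, 0.2046]
orientation: [-0.0, 0.743, 0.669, -0.0]
force: [0.7, 1.5, 0.6]
gripper_width: 0.0453
t 31.6 p [ 0.6276 -0.2485  0.2046] axes x [0.105 0.994 0.   ] y [ 0.994 -0.105 -0.   ] z [-0.  0. -1.] w 0.0453 F [0.7 1.5 0.6] q [-0.57  0.34  0.36  1.59 -0.    1.11]
turn [-0.    -0.    -0.006] shift [0.0046 0.001  0.0956]
sign1_hook [(array([ 0.623, -0.324,  0.136]), 0.6)]
sign2_hook [(array([ 0.623, -0.246,  0.137]), 0.97)]
sign2_lip []
```

```bash
python3 -m pendant '[0,0,-0.006,0.0036,0.0002,0.03,0.25,0,0,-0.006,0.0036,0.0002,0.06,0.25,0,0,-0.006,0.0036,0.0002,0.085,0.25,0,0,-0.006,0.0036,0.0002,0.096,0.25,0,0,-0.006,0.0036,0.0002,0.096,0.25]'; python3 -m pendant '[0,0,0,0,0,0,-1,0,0,0,0,0,0,-1,0,0,0,0,0,0,-1,0,0,0,0,0,0,-1]' 40; python3 -c "
from h import *
show(); f=eyes.snapshot('wrist'); cv2.imwrite('pics/w10.png',f['image'])"
```

```text
time: 32.42
tool_pos: [0.6286, -0.2393, 0.1107]
orientation: [-0.001, 0.74, 0.673, 0.0]
force: [-0.4, 0.4, 0.3]
gripper_width: 0.0532
time: 32.92
tool_pos: [0.6295, -0.2396, 0.1128]
orientation: [0.001, 0.74, 0.673, 0.001]
force: [-0.2, 1.3, 6.2]
gripper_width: 0.0285
t 32.92 p [ 0.6295 -0.2396  0.1128] axes x [0.094 0.996 0.   ] y [ 0.996 -0.094  0.002] z [ 0.002 -0.    -1.   ] w 0.0285 F [-0.2  1.3  6.2] q [-0.56  0.33  0.18  1.41  0.    1.11]
```

View pics/w10.png

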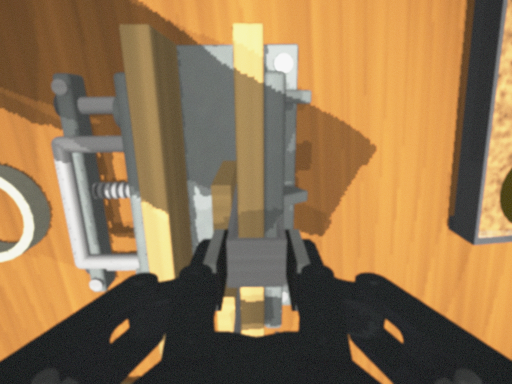

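Same good grip (hook cols 227–288). Lift and carry to the rail's middle.

```bash
python3 -m pendant '[0,0,0,0,0,-0.03,-1,0,0,0,0,0,-0.06,-1,0,0,0,0,0,-0.1,-1,0,0,0,0,0,-0.135,-1,0,0,0,0,0,-0.135,-1]'; python3 -c "
from h import *
show(); goal([0.6145,0.229,0.245],0.08)"
```

```text
time: 33.6
tool_pos: [0.6305, -0.2405, 0.2519]
orientation: [0.004, 0.74, 0.673, 0.002]
force: [0.5, 0.6, -0.5]
gripper_width: 0.0292
t 33.6 p [ 0.6305 -0.2405  0.2519] axes x [ 0.094  0.996 -0.003] y [ 0.996 -0.094  0.007] z [ 0.007 -0.003 -1.   ] w 0.0292 F [ 0.5  0.6 -0.5] q [-0.56  0.35  0.45  1.67  0.    1.11]
turn [ 0.007  0.003 -0.174] shift [ 0.4659 -0.0602  0.0053]
```

```bash
python3 -m pendant '[0,0,-0.03,0.05,-0.006,0.0,-1,0,0,-0.06,0.1,-0.012,0,-1,0,0,-0.09,0.16,-0.02,0,-1,0.007,0.003,-0.12,0.22,-0.028,0,-1,0.007,0.003,-0.15,0.28,-0.036,0,-1,0.007,0.003,-0.174,0.34,-0.044,0,-1,0.007,0.003,-0.174,0.4,-0.052,0,-1,0.007,0.003,-0.174,0.45,-0.058,0,-1,0.007,0.003,-0.174,0.466,-0.0602,0,-1,0.007,0.003,-0.174,0.466,-0.0602,0,-1]'; python3 -c "
from h import *
show(); goal([0.6145,0.229,0.178],0.08)"
```

```text
time: 34.85
tool_pos: [0.6141, 0.2296, 0.2494]
orientation: [-0.0, 0.678, 0.735, -0.001]
force: [-0.8, -1.1, -1.7]
gripper_width: 0.0292
t 34.85 p [0.6141 0.2296 0.2494] axes x [-0.081  0.997 -0.   ] y [ 0.997  0.081 -0.001] z [-0.001 -0.001 -1.   ] w 0.0292 F [-0.8 -1.1 -1.7] q [ 0.16  0.3   0.39  1.66 -0.    1.65]
turn [-0.001  0.001  0.001] shift [-0.0006  0.0004  0.0714]
```

```bash
python3 -m pendant '[0,0,0,-0.0005,0.0005,0.02,-1,0,0,0,-0.0005,0.0005,0.035,-1,0,0,0,-0.0005,0.0005,0.05,-1,0,0,0,-0.0005,0.0005,0.06,-1,0,0,0,-0.0005,0.0005,0.067,-1,0,0,0,-0.0005,0.0005,0.071,-1,0,0,0,-0.0005,0.0005,0.072,-1]';python3 -c "
from h import *
show()
w=eyes.snapshot('wrist'); s=eyes.snapshot('side'); cv2.imwrite('pics/w11.png',np.hstack([w['image'][80:384,100:400],cv2.resize(s['image'][80:200,210:330],None,fx=2.54,fy=2.54)[:304]]))"
```

```text
time: 35.72
tool_pos: [0.6146, 0.2291, 0.1775]
orientation: [-0.0, 0.678, 0.735, -0.0]
force: [0.0, -0.5, -0.3]
gripper_width: 0.0285
t 35.73 p [0.6146 0.2291 0.1775] axes x [-0.081  0.997 -0.001] y [ 0.997  0.081 -0.001] z [-0.001 -0.001 -1.   ] w 0.0285 F [ 0.  -0.5 -0.3] q [ 0.16  0.27  0.23  1.52 -0.    1.65]
```

View pics/w11.png

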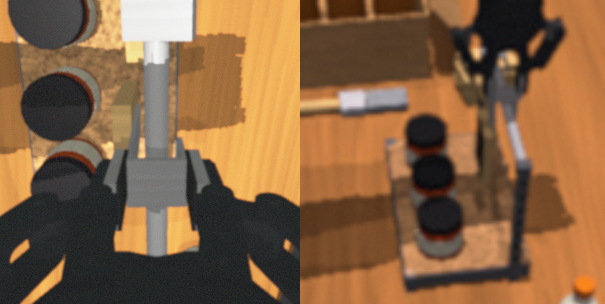

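Sign 2's hook is centred on the rail (cols 127–187 over 145–167); sign 3's is hung at the top (col 157, row 20). Release and go to sign 1.

```bash
python3 -m pendant '[0,0,0,0,0,0.001,-0.15,0,0,0,0,0,0,0.06,0,0,0,0,0,0,0.06,0,0,0,0,0,0,0.06,0,0,0,0,0,-0.02,0.06,0,0,0,0,0,-0.04,0.06,0,0,0,0,0,-0.08,0.06]'; python3 find.py sign1_hook,sign2_hook,sign3_hook,sign1_lip side,top,wrist; python3 -c "
from h import *
goal([0.621,-0.324,0.23],-0.1)"
```

```text
time: 36.7
tool_pos: [0.6139, 0.2291, 0.2569]
orientation: [-0.001, 0.678, 0.735, -0.002]
force: [0.7, -0.1, -0.5]
gripper_width: 0.0454
t 36.7 p [0.6139 0.2291 0.2569] axes x [-0.081  0.997 -0.001] y [ 0.997  0.081 -0.003] z [-0.003 -0.001 -1.   ] w 0.0454 F [ 0.7 -0.1 -0.5] q [ 0.16  0.3   0.41  1.68 -0.    1.65]
side sign1_hook [([0.62, -0.326, 0.138], 0.67)]
side sign2_hook [([0.623, 0.222, 0.204], 0.45)]
side sign3_hook [([0.609, 0.305, 0.198], 0.57)]
side sign1_lip [([0.634, -0.324, 0.117], 0.87), ([0.635, 0.228, 0.185], 0.71)]
top sign1_hook [([0.486, -0.229, 0.052], 0.73), ([0.612, 0.226, 0.203], 0.39)]
top sign2_hook [([0.616, 0.223, 0.198], 0.47)]
top sign3_hook []
top sign1_lip [([0.633, -0.327, 0.107], 0.73)]
wrist sign1_hook []
wrist sign2_hook [([0.615, 0.226, 0.202], 0.69)]
wrist sign3_hook [([0.613, 0.308, 0.205], 0.82)]
wrist sign1_lip []
turn [-0.001  0.001  0.181] shift [-0.5519 -0.0386  0.0278]
```

```bash
python3 -m pendant '[0,0,0.03,-0.06,-0.004,0,0.06,0,0,0.06,-0.12,-0.008,0,0.06,0,0,0.09,-0.18,-0.012,0,0.06,0,0,0.12,-0.24,-0.016,0,0.06,0,0,0.15,-0.3,-0.02,0,0.06,0,0,0.18,-0.36,-0.024,0,0.06,0,0,0.18,-0.42,-0.028,0,0.06,0,0,0.18,-0.48,-0.033,0.01,0.06,0,0,0.18,-0.552,-0.0386,0.03,0.06,0,0,0.18,-0.552,-0.0386,0.05,0.06]'; python3 -c "
from h import *
show(); goal([0.6215,-0.324,0.109],-0.1); f=eyes.snapshot('wrist'); 
for n in ('sign1_hook','sign1_lip'): print(n,[(np.round(d['at'],3),round(d['score'],2)) for d in eyes.pinpoint(f,n)])"
```

```text
time: 38.7
tool_pos: [0.6202, -0.3284, 0.2068]
orientation: [0.0, 0.742, 0.67, -0.001]
force: [0.4, -0.3, -0.2]
gripper_width: 0.0452
t 38.7 p [ 0.6202 -0.3284  0.2068] axes x [ 0.103  0.995 -0.001] y [ 0.995 -0.103 -0.   ] z [-0.001 -0.001 -1.   ] w 0.0452 F [ 0.4 -0.3 -0.2] q [-0.67  0.43  0.47  1.61 -0.    1.  ]
turn [-0.     0.001 -0.003] shift [0.0047 0.0009 0.0978]
sign1_hook [(array([ 0.625, -0.323,  0.139]), 0.8)]
sign1_lip [(array([ 0.632, -0.325,  0.117]), 0.61), (array([ 0.437, -0.47 , -0.   ]), 0.39)]
```

```bash
python3 -m pendant '[0,0,-0.003,0.002,0.001,0.03,0.25,0,0,-0.003,0.002,0.001,0.06,0.25,0,0,-0.003,0.002,0.001,0.085,0.25,0,0,-0.003,0.002,0.001,0.097,0.25,0,0,-0.003,0.002,0.001,0.097,0.25]'; python3 -m pendant '[0,0,0,0,0,0,-1,0,0,0,0,0,0,-1,0,0,0,0,0,0,-1,0,0,0,0,0,0,-1]' 40;python3 -m pendant '[0,0,0,0,0,-0.03,-1,0,0,0,0,0,-0.06,-1,0,0,0,0,0,-0.1,-1,0,0,0,0,0,-0.135,-1,0,0,0,0,0,-0.135,-1]'; python3 -c "
from h import *
show(); goal([0.6208,0.151,0.245],0.08); cv2.imwrite('pics/w12.png',eyes.snapshot('wrist')['image'])"
```

```text
time: 39.48
tool_pos: [0.6212, -0.3212, 0.1099]
orientation: [-0.002, 0.74, 0.672, -0.001]
force: [-0.1, -1.2, 0.2]
gripper_width: 0.0535
time: 39.98
tool_pos: [0.622, -0.3216, 0.1119]
orientation: [-0.0, 0.74, 0.672, -0.0]
force: [-1.2, 1.1, 7.3]
gripper_width: 0.0289
time: 40.6
tool_pos: [0.6233, -0.3226, 0.2512]
orientation: [0.003, 0.74, 0.672, 0.0]
force: [0.1, -0.2, -1.7]
gripper_width: 0.0289
t 40.6 p [ 0.6233 -0.3226  0.2512] axes x [ 0.096  0.995 -0.003] y [ 0.995 -0.096  0.004] z [ 0.004 -0.004 -1.   ] w 0.0289 F [ 0.1 -0.2 -1.7] q [-0.66  0.45  0.58  1.69 -0.    1.  ]
turn [ 0.004  0.004 -0.176] shift [ 0.4712 -0.0478  0.0045]
```

View pics/w12.png

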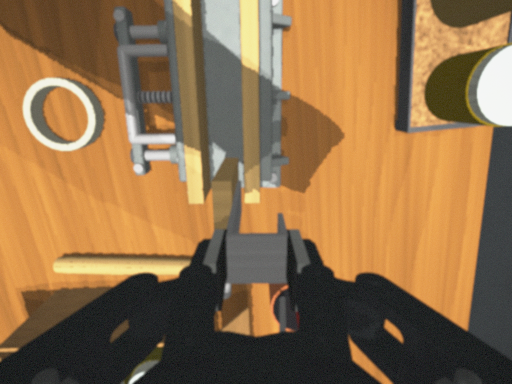

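Sign 1 is held (hook cols 225–288); the vise below is empty. Carry to the right slot.

```bash
python3 -m pendant '[0,0,-0.03,0.05,-0.005,0.0,-1,0,0,-0.06,0.1,-0.01,0,-1,0,0,-0.09,0.16,-0.016,0,-1,0.004,0.004,-0.12,0.22,-0.022,0,-1,0.004,0.004,-0.15,0.28,-0.028,0,-1,0.004,0.004,-0.176,0.34,-0.034,0,-1,0.004,0.004,-0.176,0.4,-0.04,0,-1,0.004,0.004,-0.176,0.45,-0.046,0,-1,0.004,0.004,-0.176,0.471,-0.0478,0,-1,0.004,0.004,-0.176,0.471,-0.0478,0,-1]'; python3 -c "
from h import *
show(); goal([0.6208,0.151,0.178],0.08)"
```

```text
time: 41.9
tool_pos: [0.6198, 0.1522, 0.2467]
orientation: [-0.002, 0.678, 0.736, -0.001]
force: [-0.1, -0.6, -0.5]
gripper_width: 0.0291
t 41.9 p [0.6198 0.1522 0.2467] axes x [-0.082  0.997  0.002] y [ 0.997  0.082 -0.004] z [-0.004  0.002 -1.   ] w 0.0291 F [-0.1 -0.6 -0.5] q [0.04 0.24 0.32 1.65 0.   1.52]
turn [-0.004 -0.002  0.002] shift [-0.0015  0.0011  0.0687]
```

```bash
python3 -m pendant '[-0.004,-0.002,0,-0.0015,0.001,0.02,-1,-0.004,-0.002,0,-0.0015,0.001,0.035,-1,-0.004,-0.002,0,-0.0015,0.001,0.05,-1,-0.004,-0.002,0,-0.0015,0.001,0.06,-1,-0.004,-0.002,0,-0.0015,0.001,0.067,-1,-0.004,-0.002,0,-0.0015,0.001,0.07,-1,-0.004,-0.002,0,-0.0015,0.001,0.0705,-1]';python3 -c "
from h import *
show()
w=eyes.snapshot('wrist'); s=eyes.snapshot('side'); cv2.imwrite('pics/w13.png',np.hstack([w['image'][80:384,100:400],cv2.resize(s['image'][80:200,210:330],None,fx=2.54,fy=2.54)[:304]]))"
```

```text
time: 42.78
tool_pos: [0.6208, 0.151, 0.1764]
orientation: [0.0, 0.677, 0.736, 0.0]
force: [0.6, 0.3, -1.5]
gripper_width: 0.0285
t 42.77 p [0.6208 0.151  0.1764] axes x [-0.082  0.997  0.   ] y [0.997 0.082 0.001] z [ 0.001  0.    -1.   ] w 0.0285 F [ 0.6  0.3 -1.5] q [0.03 0.22 0.16 1.51 0.   1.52]
```

View pics/w13.png

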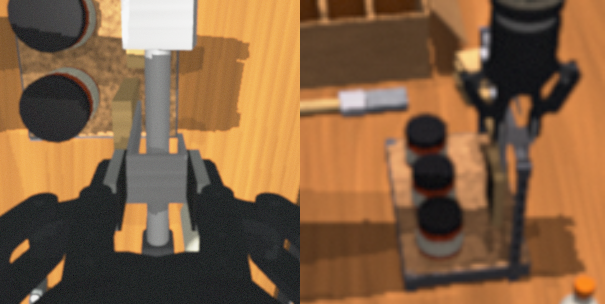

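Hook centred over the rail again (cols 127–187 over 147–168). Release and go to the handle.

```bash
python3 -m pendant '[0,0,0,0,0,0.001,-0.15,0,0,0,0,0,0,0.06,0,0,0,0,0,0,0.06,0,0,0,0,0,0,0.06,0,0,0,0,0,-0.02,0.06,0,0,0,0,0,-0.04,0.06,0,0,0,0,0,-0.08,0.06]'; python3 find.py sign1_hook,sign2_hook,sign3_hook,jar1_mid,jar2_mid,jar3_mid,jaw_handle side,top; python3 -c "
from h import *
goal([0.487,-0.2285,0.15],-0.1)"
```

```text
time: 43.75
tool_pos: [0.62, 0.1509, 0.2558]
orientation: [-0.001, 0.678, 0.736, -0.001]
force: [0.7, 0.5, 0.5]
gripper_width: 0.0457
t 43.75 p [0.62   0.1509 0.2558] axes x [-0.082  0.997  0.001] y [ 0.997  0.082 -0.002] z [-0.002  0.    -1.   ] w 0.0457 F [0.7 0.5 0.5] q [0.03 0.24 0.34 1.66 0.   1.52]
side sign1_hook [([0.624, 0.148, 0.202], 0.69)]
side sign2_hook [([0.619, 0.225, 0.202], 0.72)]
side sign3_hook [([0.611, 0.305, 0.199], 0.39)]
side jar1_mid [([0.534, 0.137, 0.058], 0.63), ([0.487, -0.228, 0.057], 0.31)]
side jar2_mid [([0.379, -0.247, -0.001], 0.74), ([0.523, 0.301, 0.061], 0.65)]
side jar3_mid [([0.493, 0.222, 0.06], 0.53)]
side jaw_handle [([0.486, -0.23, 0.051], 0.92)]
top sign1_hook [([0.624, 0.154, 0.199], 0.57), ([0.625, 0.307, 0.179], 0.4)]
top sign2_hook []
top sign3_hook [([0.609, 0.306, 0.202], 0.41)]
top jar1_mid [([0.536, 0.142, 0.061], 0.54), ([0.609, 0.307, 0.202], 0.53), ([0.64, 0.152, 0.182], 0.3)]
top jar2_mid []
top jar3_mid []
top jaw_handle [([0.486, -0.231, 0.051], 0.85)]
turn [ 0.001 -0.     0.182] shift [-0.3673 -0.1645  0.1063]
```

```bash
python3 -m pendant '[0,0,0.03,-0.05,-0.02,0,0,0,0,0.06,-0.1,-0.045,0,0,0,0,0.09,-0.15,-0.068,0,0,0,0,0.12,-0.2,-0.09,0.02,0,0,0,0.15,-0.25,-0.112,0.04,0,0,0,0.18,-0.3,-0.135,0.06,0,0,0,0.182,-0.34,-0.152,0.08,0,0,0,0.182,-0.367,-0.1645,0.1,0,0,0,0.182,-0.367,-0.1645,0.11,0,0,0,0.182,-0.367,-0.1645,0.11,0]'; python3 -c "
from h import *
show(); goal([0.4865,-0.2295,0.031],-0.1)";  python3 find.py jar1_mid,jar2_mid,jar3_mid,jaw_handle side,top
```

```text
time: 45.8
tool_pos: [0.4868, -0.2275, 0.1458]
orientation: [-0.001, 0.742, 0.671, 0.0]
force: [0.9, 0.8, 0.4]
gripper_width: 0.0429
t 45.8 p [ 0.4868 -0.2275  0.1458] axes x [0.1   0.995 0.001] y [ 0.995 -0.1   -0.   ] z [-0.     0.001 -1.   ] w 0.0429 F [0.9 0.8 0.4] q [-0.68 -0.09 -0.21  1.45  0.    0.99]
turn [-0.    -0.001  0.   ] shift [-2.100e-03 -1.000e-04  1.148e-01]
t 45.8 p [ 0.4868 -0.2275  0.1458] axes x [0.1   0.995 0.001] y [ 0.995 -0.1   -0.   ] z [-0.     0.001 -1.   ] w 0.0429 F [0.9 0.8 0.4] q [-0.68 -0.09 -0.21  1.45  0.    0.99]
side jar1_mid [([0.62, 0.223, 0.201], 0.69)]
side jar2_mid [([0.487, -0.229, 0.058], 0.48)]
side jar3_mid []
side jaw_handle [([0.488, -0.232, 0.053], 0.65)]
top jar1_mid [([0.536, 0.141, 0.06], 0.88)]
top jar2_mid [([0.522, 0.299, 0.06], 0.71)]
top jar3_mid [([0.492, 0.223, 0.064], 0.68)]
top jaw_handle [([0.487, -0.228, 0.056], 0.84)]
```

Jar 3 was indeed knocked forward (0.529 → 0.4925); I'll mend that after the vise. Grip the handle.

```bash
python3 -m pendant '[0,0,0,-0.002,0,0.04,0,0,0,0,-0.002,0,0.075,0,0,0,0,-0.002,0,0.1,0,0,0,0,-0.002,0,0.114,0,0,0,0,-0.002,0,0.114,0]';  python3 -m pendant '[0,0,0,0,0,0,-1,0,0,0,0,0,0,-1,0,0,0,0,0,0,-1,0,0,0,0,0,0,-1,0,0,0,0,0,0,-1]' 60; python3 -m pendant '[0,0,0,0,0.006,0,-1,0,0,0,0,0.012,0,-1,0,0,0,0,0.018,0,-1,0,0,0,0,0.024,0,-1,0,0,0,0,0.03,0,-1,0,0,0,0,0.036,0,-1,0,0,0,0,0.042,0,-1,0,0,0,0,0.045,0,-1]'; python3 -c "
from h import *
show()"
```

```text
time: 46.92
tool_pos: [0.4867, -0.2297, 0.0319]
orientation: [-0.0, 0.741, 0.671, 0.0]
force: [-0.2, -0.0, 1.4]
gripper_width: 0.0427
time: 47.55
tool_pos: [0.4872, -0.2302, 0.0334]
orientation: [0.0, 0.741, 0.671, 0.0]
force: [-2.0, 0.2, 5.1]
gripper_width: 0.0087
time: 48.55
tool_pos: [0.5311, -0.2339, 0.0335]
orientation: [-0.001, 0.741, 0.671, -0.0]
force: [-6.1, 3.4, 1.7]
gripper_width: 0.0089
t 48.55 p [ 0.5311 -0.2339  0.0335] axes x [0.099 0.995 0.001] y [ 0.995 -0.099 -0.001] z [-0.001  0.001 -1.   ] w 0.0089 F [-6.1  3.4  1.7] q [-0.64  0.09 -0.24  1.24  0.    1.03]
```

```bash
python3 -m pendant '[0,0,0,0,0.001,0,-1,0,0,0,0,0.002,0,-1,0,0,0,0,0.003,0,-1]'; python3 -m pendant '[0,0,0,0,0.001,0,-1,0,0,0,0,0.002,0,-1,0,0,0,0,0.003,0,-1]'
```

```text
time: 48.92
tool_pos: [0.5331, -0.234, 0.0335]
orientation: [-0.002, 0.741, 0.671, -0.001]
force: [-6.9, 0.2, 0.8]
gripper_width: 0.0086
time: 49.3
tool_pos: [0.5338, -0.2341, 0.0335]
orientation: [-0.003, 0.741, 0.671, -0.003]
force: [-16.0, 1.6, 6.8]
gripper_width: 0.0087
```

Force rose to 16 N after 46.9 mm of travel: the vise is shut. Release, then go to jar 3.

```bash
python3 -m pendant '[0,0,0,0,-0.0005,0,0,0,0,0,0,-0.0005,0,0,0,0,0,0,-0.0005,0,0,0,0,0,0,-0.001,-0.05,0,0,0,0,0,-0.001,-0.1,0,0,0,0,0,-0.001,-0.14,0.5,0,0,0,0,-0.001,-0.16,1,0,0,0,0,-0.001,-0.17,1]'; python3 find.py jaw_handle,vise_mid,jar3_mid top,side;  python3 -c "
from h import *
goal([0.4925,0.2225,0.16],0.08)"
```

```text
time: 50.3
tool_pos: [0.5348, -0.2347, 0.205]
orientation: [-0.002, 0.741, 0.671, -0.002]
force: [-0.1, -0.3, -0.1]
gripper_width: 0.0855
t 50.3 p [ 0.5348 -0.2347  0.205 ] axes x [ 0.099  0.995 -0.   ] y [ 0.995 -0.099 -0.007] z [-0.007  0.001 -1.   ] w 0.0855 F [-0.1 -0.3 -0.1] q [-0.64  0.06  0.04  1.56 -0.    1.04]
top jaw_handle [([0.53, -0.234, 0.054], 0.69)]
top vise_mid [([0.616, -0.244, 0.022], 0.64)]
top jar3_mid [([0.494, 0.223, 0.066], 0.69), ([0.616, -0.244, 0.021], 0.46)]
side jaw_handle [([0.533, -0.234, 0.054], 0.96)]
side vise_mid [([0.616, -0.242, 0.023], 0.95)]
side jar3_mid [([0.38, -0.246, 0.001], 0.23)]
turn [-0.01  -0.003 -0.18 ] shift [ 0.4501 -0.0861  0.0441]
```

```bash
python3 -m pendant '[0,0,-0.03,0.05,-0.01,0,1,0,0,-0.06,0.1,-0.02,0,1,0,0,-0.09,0.16,-0.03,0,1,0,0,-0.12,0.22,-0.042,0,1,0,0,-0.15,0.28,-0.054,0,1,-0.007,0,-0.18,0.34,-0.066,0,1,-0.007,0,-0.18,0.4,-0.077,0.01,1,-0.007,0,-0.18,0.45,-0.0855,0.03,1,-0.007,0,-0.18,0.45,-0.0855,0.04,1,-0.007,0,-0.18,0.45,-0.0855,0.04,1]' 35; python3 -c "
from h import *
show(); goal([0.4935,0.2225,0.056],0.08);f=eyes.snapshot('wrist'); cv2.imwrite('pics/w14.png',f['image']); print([(np.round(d['at'],3),round(d['score'],2)) for d in eyes.pinpoint(f,'jar3_mid')])"
```

```text
time: 51.95
tool_pos: [0.4924, 0.222, 0.1629]
orientation: [-0.002, 0.678, 0.735, -0.001]
force: [0.5, -0.7, -0.5]
gripper_width: 0.0856
t 51.95 p [0.4924 0.222  0.1629] axes x [-0.081  0.997  0.002] y [ 0.997  0.081 -0.004] z [-0.005  0.002 -1.   ] w 0.0856 F [ 0.5 -0.7 -0.5] q [ 0.18 -0.08 -0.17  1.48  0.    1.67]
turn [-0.004 -0.002  0.001] shift [1.000e-04 1.600e-03 1.069e-01]
[(array([0.49 , 0.221, 0.062]), 0.75)]
```

View pics/w14.png

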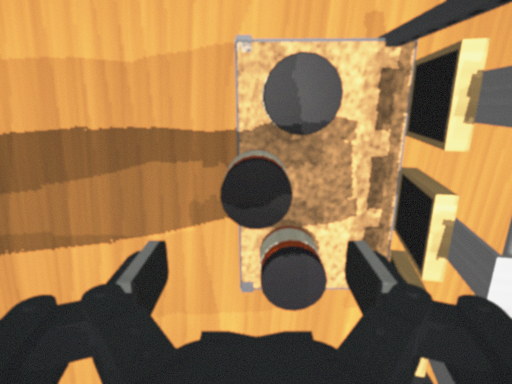

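View 14: the jars at (303,93) and (293,275) are in place; the middle one (257,190) overhangs the step's front edge but stands. Slate faces look forward. Regrasp it and set it back.

```bash
python3 -m pendant '[-0.004,-0.002,0,0,0,0.04,1,-0.004,-0.002,0,0,0,0.08,1,-0.004,-0.002,0,0,0,0.105,1,-0.004,-0.002,0,0,0,0.107,1,-0.004,-0.002,0,0,0,0.107,-1,-0.004,-0.002,0,0,0,0.107,-1,-0.004,-0.002,0,0,0,0.107,-1,-0.004,-0.002,0,0,0,0.107,-1,-0.004,-0.002,0,0,0,0.107,-1]' 35; python3 -m pendant '[0,0,0,0,0,-0.01,-1,0,0,0,0,0.01,-0.02,-1,0,0,0,0,0.02,-0.02,-1,0,0,0,0,0.0325,-0.02,-1,0,0,0,0,0.0325,-0.02,-1]'; python3 -c "
from h import *
show(); goal([0.5255,0.221,0.06],0.08)"
```

```text
time: 53.18
tool_pos: [0.4942, 0.2214, 0.0596]
orientation: [0.001, 0.679, 0.734, 0.002]
force: [-2.7, -2.5, 6.6]
gripper_width: 0.0583
time: 53.8
tool_pos: [0.5271, 0.2238, 0.0793]
orientation: [0.001, 0.679, 0.734, 0.001]
force: [0.0, -0.4, -2.2]
gripper_width: 0.058
t 53.8 p [0.5271 0.2238 0.0793] axes x [-0.078  0.997  0.   ] y [0.997 0.078 0.004] z [ 0.003  0.    -1.   ] w 0.058 F [ 0.  -0.4 -2.2] q [ 0.17  0.03 -0.21  1.32 -0.    1.67]
turn [ 0.004 -0.    -0.002] shift [-0.0027 -0.0019  0.0193]
```

```bash
python3 -m pendant '[0.004,0,0,-0.0025,0,0.012,-1,0.004,0,0,-0.0025,0,0.019,-1,0.004,0,0,-0.0025,0,0.0195,-1,0.004,0,0,-0.0025,0,0.0195,0.8,0.004,0,0,-0.0025,0,0.0195,0.8,0.004,0,0,-0.0025,0,0.0195,0.8,0,0,0,-0.0025,0,-0.03,0.8,0,0,0,-0.0025,0,-0.09,1,0,0,0,-0.02,-0.03,-0.13,1,0,0,0,-0.07,-0.06,-0.14,1]'; python3 -m pendant '[0,0,0,-0.05,0,0,1,0,0,0,-0.1,0,0,1,0,0,0,-0.15,-0.02,0,1,0,0,0,-0.2,-0.04,0,1,0,0,0,-0.2,-0.04,0,1]'; python3 find.py sign1_hook,sign2_hook,sign3_hook,jar1_mid,jar2_mid,jar3_mid,jaw_handle,glue,tape,hammer,brush side,top; python3 -c "
from h import *
cv2.imwrite('pics/f1.png',np.hstack([cv2.resize(eyes.snapshot('side')['image'][70:350,180:370],(380,560)),cv2.resize(eyes.snapshot('top')['image'][120:260,80:180+105],(410,280))[:280].repeat(2,axis=0)]))"
```

```text
time: 55.05
tool_pos: [0.4729, 0.1498, 0.2224]
orientation: [0.003, 0.678, 0.735, 0.003]
force: [1.5, -0.9, 0.3]
gripper_width: 0.0855
time: 55.68
tool_pos: [0.4487, -0.0558, 0.222]
orientation: [0.003, 0.68, 0.734, 0.003]
force: [0.1, -0.3, 0.4]
gripper_width: 0.0853
t 55.67 p [ 0.4487 -0.0558  0.222 ] axes x [-0.076  0.997 -0.001] y [0.997 0.076 0.009] z [ 0.009  0.    -1.   ] w 0.0853 F [ 0.1 -0.3  0.4] q [-0.42 -0.36 -0.31  1.61  0.    1.08]
side sign1_hook [([0.621, 0.151, 0.199], 0.57)]
side sign2_hook [([0.619, 0.222, 0.203], 0.67)]
side sign3_hook [([0.519, 0.301, 0.06], 0.67), ([0.61, 0.306, 0.199], 0.58)]
side jar1_mid [([0.533, 0.137, 0.06], 0.66)]
side jar2_mid [([0.521, 0.3, 0.061], 0.51), ([0.378, -0.247, 0.0], 0.45)]
side jar3_mid [([0.528, 0.218, 0.06], 0.46)]
side jaw_handle [([0.533, -0.236, 0.054], 0.76), ([0.53, 0.22, 0.062], 0.52), ([0.635, 0.231, 0.182], 0.3)]
side glue [([0.691, -0.007, -0.005], 0.76)]
side tape [([0.381, -0.247, 0.001], 0.73)]
side hammer []
side brush []
top sign1_hook [([0.623, 0.153, 0.2], 0.75)]
top sign2_hook [([0.614, 0.223, 0.205], 0.67)]
top sign3_hook [([0.61, 0.307, 0.2], 0.77), ([0.531, 0.221, 0.062], 0.54), ([0.536, 0.142, 0.062], 0.47)]
top jar1_mid [([0.535, 0.143, 0.06], 0.65)]
top jar2_mid [([0.521, 0.3, 0.058], 0.77), ([0.526, 0.222, 0.063], 0.72)]
top jar3_mid [([0.528, 0.224, 0.062], 0.62)]
top jaw_handle [([0.534, -0.233, 0.053], 0.88)]
top glue [([0.686, -0.009, 0.0], 0.59)]
top tape [([0.379, -0.246, -0.003], 0.48)]
top hammer [([0.443, -0.468, -0.002], 0.86)]
top brush [([0.397, 0.461, -0.005], 0.86), ([0.525, 0.221, 0.064], 0.41)]
```

View pics/f1.png

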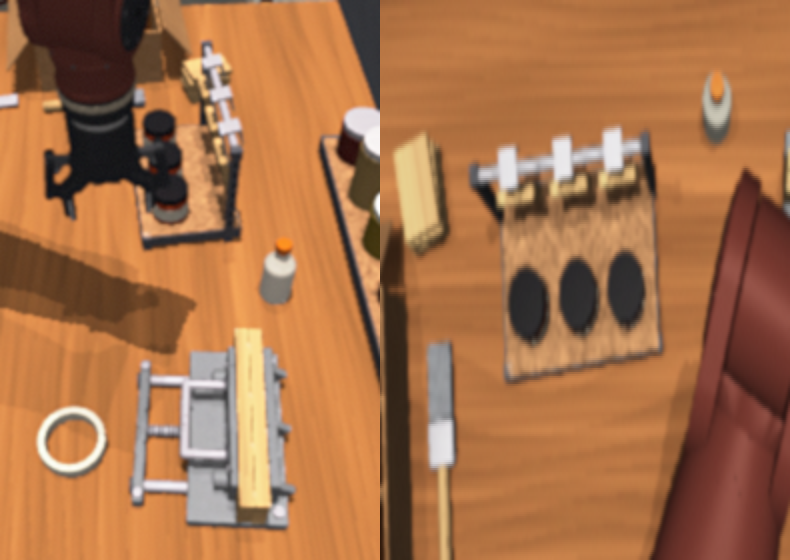

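All in order: three signs are on the rail (right view, cols 508/562/613), three jars stand on the step in front of them, and the vise is shut and empty. Hand in.

```bash
python3 -c "
from h import *
print(order.finish_job()); show()"
```

```text
the job is handed in; nothing more can be done
None
the job is handed in; nothing more can be done
```

The job is done and handed in at about 56 s robot time. I opened the vise to about 47 mm and hung all three signs on the rail. I then closed the empty vise and stood all three jars on the rack's step.

**Final checks**
- **Signs:** the side and top cameras put all three hooks at z ≈ 0.20 m on the rail. The slate faces looked to the front in a wrist picture taken just before the last jar move.
- **Jars:** all three stand on the step with their middles at z ≈ 0.06 m. The middle jar was knocked about 35 mm forward during the run and overhung the step's edge, so I set it back.
- **Vise:** it closed after 46.9 mm of travel, where the force rose to 16 N. The final picture shows the cheeks together.
- **Other items:** glue bottle, tape, hammer and brush are within about 5 mm of their first readings, which is close to the detector's accuracy.

**What failed or disagreed**
- **First handle grasp missed:** the fingers closed on nothing above the bar. The pictures showed the fingertips about 15 mm behind the reported TCP, not 8 mm ahead of it as stated. I grasped lower from then on and every later grip held.
- **Scattered detections:** the reading of sign 2's hook varied by about 10 mm in x, and there were some low-score false hits. In the final check the side camera missed the hammer and brush, but the top camera saw both.

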